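# Stamp the maker's mark on a bisque tile with a pedal press

### The arm

A 7-joint arm with a two-finger parallel gripper is mounted at the origin on the work surface. World frame = base frame: x ahead of the robot, y to its left, z up, the work surface at z = 0. Lengths are in m, angles in rad, forces in N, time in s.
With the tool pointing down it reaches from about 0.425 to 0.875 m from the base axis. Payload 4.7 kg.
Tool frame: the origin (TCP) lies at the centre of the arm's flange, where the gripper is bolted on; the fingertips stand 182 mm ahead of it and the grasp point (between the pads) lies 164 mm ahead of it (manip.grasp_offset is the distance from the TCP to the grasp point, in m); y points along the fingers, x is the direction in which the jaws open and shut, and the axes are right-handed (so a half turn about y gives the same grasp; the last joint's range is limited). The gripper opens to 87 mm and grips with 3 to 60 N. Pads are 19 mm wide; open, the fingers measure 117 mm over their backs; the gripper's body (75 mm by 190 mm) begins 51 mm behind the grasp point.
Start: joints at [-1.25, 0.321, -0.07, 1.45, 0.023, 1.371, -0.057], TCP at [0.196, 0.62, 0.405] pointing down, gripper open.
Joint ranges: [-2.86, 2.86], [-0.3, 2.09], [-1.38, 1.24], [0.06, 2.45], [-1.56, 4.7], [0.09, 2.05], [-2.69, 2.69]. Speed limits (rad/s): [2.57, 2.57, 3.14, 3.14, 3.14, 3.14, 3.14].

### API

Orientations are given as a 3x3 rotation matrix whose columns are the frame's x, y, z axes.
In Python, from workcell import manip gives the robot as it stands.
- The arm moves only by the tool drive_tool, never from a script. Its argument "commands" is a list of rows, each an object with "gripper": the opening, from -1 (shut) to 1 (fully open), so that 0 is half open; "delta_pos": the shift along the tool's x, y, z in units of 30 mm (1.0 is 30 mm), a list of three; "spin": the turn about the tool's y in units of 5 degrees (1.0 is 5 degrees). In form: [{"gripper": gripper, "delta_pos": [tx, ty, tz], "spin": spin}, ...]. A call has 1 to 20 rows; each row shifts and turns the pose as measured when the row begins, along the tool's axes as they then stand; what a row does not reach is not made up. A row lasts 1/12 s, in which the tool goes at most 41.7 mm and 7.16 degrees, less where a joint would pass 70% of its speed; a pose out of reach is approached as far as the arm can. A call is refused whole if a number of a shift passes 1 or a number of a turn 1, either way. A call with a gripper value outside its range is refused whole. The fingers move at their own pace and stop on an object; the grip force is fixed at half the most. Time passes only in rows, so rows that do not move let the fingers close. It gives the time, the measured TCP pose, the force and the opening at its end, in the units of the state.
- manip.state(): the state, without advancing time (a new reading comes with each control period).
- manip.get_image(name): name is "side" or "top" or "wrist"; returns the picture (480x640x3 uint8, blue, green, red); there is no depth.
- manip.camera_model(name): a dict with "fx", "fy", "cx", "cy" (pixels), "distortion" ([k1, k2, p1, p2, k3] as OpenCV has them; the pictures are not rectified), "R" (3x3) and "t" (3): a world point X has camera coordinates R X + t; the wrist camera has in their place "T_tool_cam" (4x4, takes a point from camera to tool coordinates, whose origin is the TCP and whose axes are the tool frame's). Camera axes: x right, y down, z forward; pixel columns grow to the right and rows downward; lengths in m; the calibration is good to about 2 mm. A picture is of the moment at which its call begins: read the wrist's pose just before it. camera_model takes no time and is no camera call.
- manip.job_done(): hands the job in, once; it reports no verdict.
Trained networks look in the newest picture that a camera, given by its name, has taken for a name from the list of things; names that differ only in an ending like _2 or _b are one class to them, and where a whole thing is asked for, a point or a joint stands for the part that bears it (a point fixed in the world has none). Each returns a list of dicts, best first, with "confidence" (0 to 1); they miss things now and then, are a little off and sometimes report something else, mostly with a low value. They report only what shows in the picture. A call takes as long as a camera call. They do not tell look-alikes from the thing itself.
- manip.search_frame(label, camera): "bbox" ([left, top, width, height] in pixels, round what is visible of it).
- manip.mark_of(label, camera): "uv" ([column, row] in pixels: a listed point, or the origin of a listed thing).
The state is a dict: "time_s": time; "joint_positions": joint angles; "qvel": joint speeds; "joint_efforts": joint torques, N m; "position": TCP position; "eef_rot": TCP orientation; "contact_force": force on the tool from outside, world axes, zero at the start; "torque": the same for the moment, N m; "gripper_width": opening from 0.0 (shut) to 1.0 (fully open).
Only numpy, scipy, OpenCV 4.12 (cv2) and the standard library are available. Lean on these libraries where they do the work, as an engineer would, in place of code of your own. Each camera call takes 0.05 s, during which the arm holds its last target.

### The job

Lay the square fired tile flat on the square steel bed of the marking press, centred and squared up with it, and let go of it. Then push the hinged pedal all the way down to its stop so that the stamp bears on the tile, hold it there for about half a second, and let the pedal come back up fully, with the tile still in place on the bed. Leave the round disc, the jar and the spatula where they are.

Things in the scene. Friction and masses are not known exactly. Their poses are not given: they have to be found in the camera images.
- press: Fixed grey bench marking press. Base plate 200 (x) by 420 (y) by 12 mm; origin on its underside, z up, x away from the robot's side, y to the left. Plate from y -175 to +245 mm. Bed centre at x 0, y +60; column at y +200 (94 mm high); pedal centre line at y -110; a linkage cover 40 mm high runs along the far edge at x +75 to +97 mm.
- head: Swing head of the press: a grey arm on a hinge pin along the press's x. Origin on the pin, at press x 0, y +200, 75 mm high. At rest the arm stands almost upright, up to about 230 mm above the table, and it and its stamp keep 80 mm or more to the left of the bed's centre; the pedal swings it down to the right on to the bed (head angle = 4 x pedal angle).
- press_bed (a point): Centre of the top face of the bed, a raised steel block 76 by 76 mm, its top 34 mm above the table; same axes as the press. Nothing stands within 35 mm of the bed's sides above its top, save the head when it is swung down.
- pedal (a joint): Angle of the pedal in rad: 0 at rest (up), 0.35 at its stop (fully down). A spring returns it to 0 when let go. It drives the swing head by a linkage: the stamp comes down as the pedal goes down.
- pedal_hinge (a point): On the pedal's hinge axis, mid width, 58 mm above the table, at press x +60, y -110 mm. The axis is along the press's y. The tread is a ribbed aluminium plate 72 mm wide, 8 mm thick, reaching from here 125 mm to its free end on the robot's side (-x of the press). At rest it slopes up by 0.25 rad towards its free end, at the stop it slopes down by 0.10 rad.
- pedal_pad (a point): Point to press, on top of the pedal's tread, moving with it: on the centre line, 95 mm from the hinge, 30 mm short of the free end. About 85 mm above the table at rest, about 52 mm at the stop, where it has moved at most 5 mm horizontally. Pushing straight down here takes about 5 N at the start and 8 to 12 N just at the stop, where it turns rigid.
- stamp: Round black rubber stamp, 28 mm diameter, carried on a light spring under the end of the swing head; origin at the centre of its printing face. It meets a 12 mm tile lying on the bed only near the end of the pedal's travel (at about 0.335 rad) and at the stop bears on it with 1 to 2 N; on an empty bed it touches nothing.
- tile: Loose square tile of fired unglazed clay, pale pinkish, 60 by 60 by 12 mm, about 80 g; lies flat on the table to the right of the press. Origin at the centre of its underside, x and y along its sides, z up.
- disc: Loose round disc of the same clay, 60 mm diameter, 12 mm thick; bystander. Origin at the centre of its underside. It and the tile may lie in either order.
- jar: Closed jar, 60 mm diameter, 75 mm high, bystander. Origin at the centre of its underside.
- spatula: Hand spatula lying on the table, along its x; bystander. Origin at the centre of its underside.
Mind the look-alikes: they are no part of the job. Leave any brown or red look-alike of the tile alone.

How it is judged:
By the outcome, as a careful person would: the job done as asked, in the order asked, and still so for the second after the job is handed in, with the robot touching nothing.
It also fails if it takes over 61 s, if anything falls off the work surface, if the arm or the gripper's body presses on something with over 40 N, if the wrist force passes 120 N, or if a joint passes its speed limit or range.

## Working session

There is one attempt and no reset: what is moved stays moved. The work goes in short steps, Python scripts to look and compute and a tool call to move; the robot and the scene stay as the last step left them, time stands still between calls to the robot, and variables do not carry over. Pictures are saved under pics/ and viewed, and the job is handed in when it is done.

Besides the shell and the picture viewer there is one more tool, called after "Emit:" by a JSON object that holds its "api" and its "payload", one argument or row to a line. drive_tool: Moves the arm, as the interface text tells. Its arguments: {"type":"object","properties":{"commands":{"type":"array","items":{"type":"object","properties":{"gripper":{"type":"number"},"delta_pos":{"type":"array","items":{"type":"number"}},"spin":{"type":"number"}}}}},"required":["commands"]}

```bash
ls; mkdir -p pics; python3 - <<'E'
from workcell import manip
import cv2, numpy as np
np.set_printoptions(precision=4,suppress=True)
s=manip.state();print(s['time_s'],s['position'],s['eef_rot'],s['gripper_width'],s['contact_force'], manip.grasp_offset)
for n in ['side','top','wrist']:
    im=manip.get_image(n);cv2.imwrite(f'pics/{n}0.png',im)
    print(n,manip.camera_model(n))
E
```

```text
pics
0.0 [0.1963 0.6194 0.4037] [[ 0.302  -0.0004 -0.9533]
 [ 0.9533 -0.0019  0.302 ]
 [-0.0019 -1.     -0.0002]] 0.999566553903386 [-0.0035 -0.8189 -0.78  ] 0.1635
side {'fx': 436.4127744588968, 'fy': 436.4127744588968, 'cx': 317.07186428093877, 'cy': 240.90791206907232, 'distortion': array([0.0009, 0.    , 0.    , 0.    , 0.    ]), 'R': array([[-0.9998, -0.0202, -0.0032],
       [-0.0096,  0.6038, -0.7971],
       [ 0.0181, -0.7969, -0.6039]]), 't': array([0.5632, 0.179 , 1.1827])}
top {'fx': 533.9623993963476, 'fy': 533.9623993963476, 'cx': 322.76412781559105, 'cy': 234.11743526738633, 'distortion': array([-0.0538,  0.    ,  0.    ,  0.    ,  0.    ]), 'R': array([[ 0.0202, -0.9998,  0.0088],
       [-0.9833, -0.0215, -0.1805],
       [ 0.1807, -0.005 , -0.9835]]), 't': array([-0.0859,  0.5872,  1.3004])}
wrist {'fx': 397.3219213626586, 'fy': 397.3219213626586, 'cx': 323.6569252439342, 'cy': 235.65981480776182, 'distortion': array([-0.0746,  0.    ,  0.    ,  0.    ,  0.    ]), 'T_tool_cam': array([[ 1.    ,  0.001 , -0.0004,  0.0004],
       [ 0.0006, -0.2731,  0.962 ,  0.0208],
       [ 0.0008, -0.962 , -0.2731,  0.0745],
       [ 0.    ,  0.    ,  0.    ,  1.    ]])}
```

View pics/top0.png

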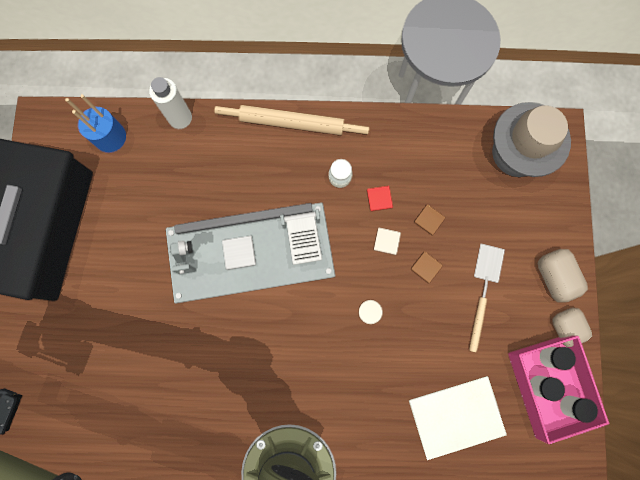

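View pics/side0.png

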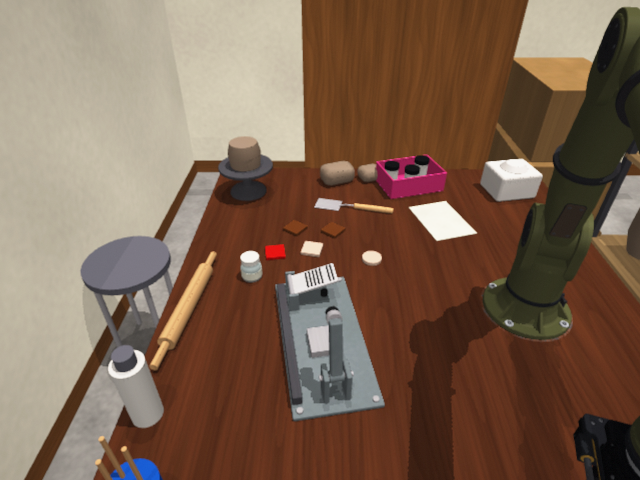

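View pics/wrist0.png

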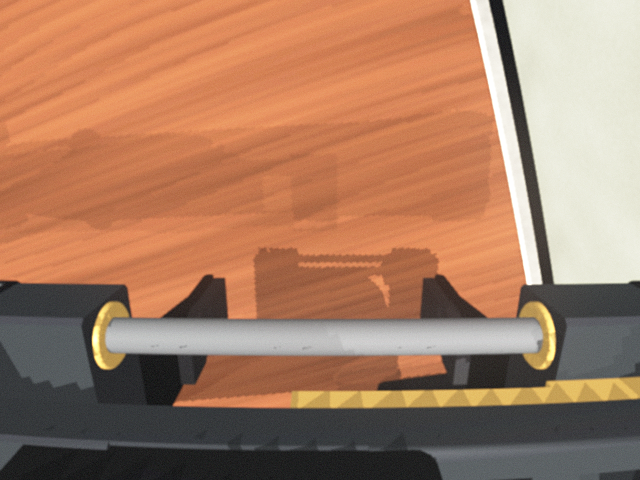

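```bash
python3 - <<'E'
from workcell import manip
for cam in ['top','side']:
  for l in ['tile','press_bed','pedal_pad','pedal_hinge','disc']:
    print(cam,l,[(round(d['confidence'],2),[round(float(x),1) for x in d['uv']]) for d in manip.mark_of(l,cam)][:3])
print(manip.state()['time_s'])
E
```

```text
top tile [(0.81, [423.9, 267.1]), (0.78, [428.5, 220.5]), (0.71, [379.6, 200.6])]
top press_bed [(0.63, [237.3, 252.3]), (0.21, [190.6, 249.3])]
top pedal_pad [(0.85, [302.9, 249.7])]
top pedal_hinge [(0.76, [305.1, 217.7])]
top disc [(0.91, [373.7, 314.1])]
side tile [(0.72, [293.0, 231.0]), (0.67, [332.3, 228.3]), (0.65, [311.9, 248.5])]
side press_bed [(0.73, [324.4, 339.2])]
side pedal_pad [(0.65, [326.1, 277.1])]
side pedal_hinge [(0.67, [293.5, 284.9])]
side disc [(0.73, [371.2, 259.7]), (0.63, [311.2, 249.6])]
0.65
```

```bash
cat > h.py <<'E'
import numpy as np, cv2
from workcell import manip
np.set_printoptions(precision=4,suppress=True)
def K(m): return np.array([[m['fx'],0,m['cx']],[0,m['fy'],m['cy']],[0,0,1.]])
def pose(cam,st=None):
    m=manip.camera_model(cam)
    if cam!='wrist': return m,np.array(m['R']),np.array(m['t'])
    st=st or manip.state()
    T=np.eye(4);T[:3,:3]=st['eef_rot'];T[:3,3]=st['position']
    W=T@np.array(m['T_tool_cam']);Wi=np.linalg.inv(W);return m,Wi[:3,:3],Wi[:3,3]
def back(uv,z,cam,st=None):
    m,R,t=pose(cam,st)
    p=cv2.undistortPoints(np.array(uv,float).reshape(-1,1,2),K(m),np.array(m['distortion'])).reshape(-1,2)
    d=np.c_[p,np.ones(len(p))]@R; c=-R.T@t
    return c+d*((z-c[2])/d[:,2])[:,None]
def proj(X,cam,st=None):
    m,R,t=pose(cam,st)
    return cv2.projectPoints(np.array(X,float).reshape(-1,3),cv2.Rodrigues(R)[0],t,K(m),np.array(m['distortion']))[0].reshape(-1,2)
E
python3 - <<'E'
from h import *
im=cv2.imread('pics/top0.png')
c=im[190:330,150:450];cv2.imwrite('pics/topcrop.png',cv2.resize(c,None,fx=2.6,fy=2.6,interpolation=cv2.INTER_CUBIC))
im2=cv2.imread('pics/side0.png')
c=im2[220:430,240:420];cv2.imwrite('pics/sidecrop.png',cv2.resize(c,None,fx=2.8,fy=2.8,interpolation=cv2.INTER_CUBIC))
# tile contour
m=(im.min(2)>150).astype(np.uint8)
n,l,st,ce=cv2.connectedComponentsWithStats(m)
for i in range(1,n):
    if 150<st[i,4]<2000 and 150<ce[i][0]<450 and 180<ce[i][1]<340:
        cs,_=cv2.findContours((l==i).astype(np.uint8),0,1);r=cv2.minAreaRect(cs[0]);b=cv2.boxPoints(r)
        z=.012 if ce[i][0]>340 else .034
        W=back(b,z,'top');print(ce[i],st[i],im[int(ce[i][1]),int(ce[i][0])],'ctr',back(ce[i],z,'top'),'sides',np.linalg.norm(W-np.roll(W,1,0),axis=1),'ang',np.degrees(np.arctan2(*(W[1]-W[0])[[1,0]])))
print(back([[237.3,252.3]],.034,'top'),back([[324.4,339.2]],.034,'side'))
print('pad',back([[302.9,249.7]],.085,'top'),back([[326.1,277.1]],.085,'side'))
print('hinge',back([[305.1,217.7]],.058,'top'),back([[293.5,284.9]],.058,'side'))
print('tile',back([[387,241]],.012,'top'),back([[311.9,248.5]],.006,'side'))
E
```

```text
[386.8506 240.6149] [374 228  27  27 522] [229 249 255] ctr [[ 0.5829 -0.2417  0.012 ]] sides [0.0596 0.0607 0.06   0.0606] ang -11.753116658909551
[370.     311.6086] [359 300  23  24 442] [233 253 255] ctr [[ 0.398  -0.1984  0.012 ]] sides [0.0583 0.0565 0.0583 0.0561] ang -88.87968495820093
[[0.5405 0.144  0.034 ]] [[0.5425 0.1497 0.034 ]]
pad [[ 0.543  -0.0253  0.085 ]] [[ 0.5395 -0.0171  0.085 ]]
hinge [[ 0.6295 -0.0278  0.058 ]] [[ 0.6267 -0.0145  0.058 ]]
tile [[ 0.5819 -0.242   0.012 ]] [[ 0.5845 -0.2394  0.006 ]]
```

```bash
sleep 0.1
```

```text
(no output)
```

View pics/topcrop.png

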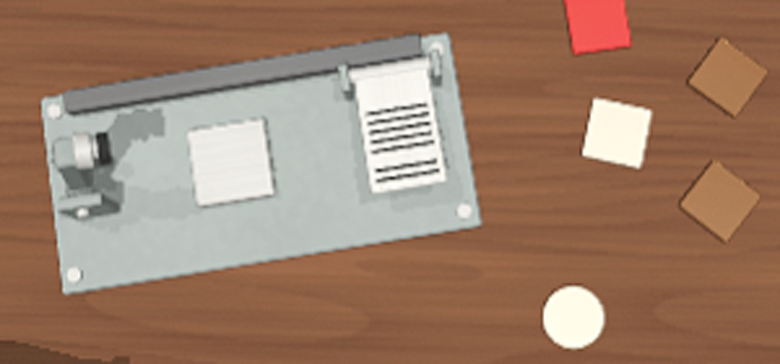

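View pics/sidecrop.png

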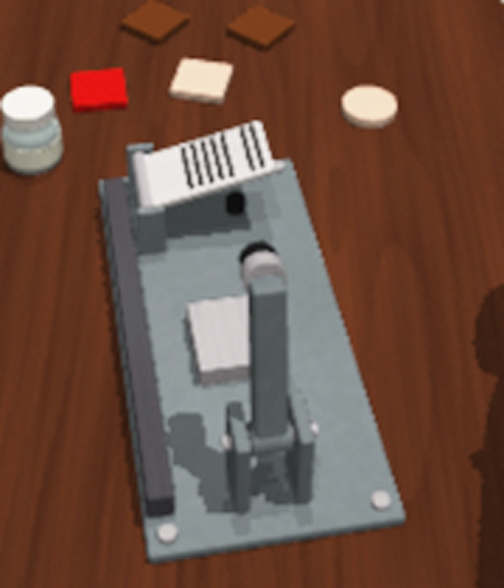

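```bash
cat > fit.py <<'E'
from h import *
from scipy.optimize import least_squares
def RZ(a): return np.array([[np.cos(a),-np.sin(a),0],[np.sin(a),np.cos(a),0],[0,0,1]])
E
python3 - <<'E'
from fit import *
g=cv2.imread('pics/top0.png',0)
cr=np.array([(40,98),(447,34),(480,224),(65,293),(188,130),(265,118),(273,194),(199,206)],float)
uv=(cr+.5)/2.6-.5+[150,190]
uv=cv2.cornerSubPix(g,uv.astype(np.float32).reshape(-1,1,2),(3,3),(-1,-1),(3,30,.01)).reshape(-1,2)
print(uv)
P=np.array([(.1,.245,.012),(.1,-.175,.012),(-.1,-.175,.012),(-.1,.245,.012),(.038,.098,.034),(.038,.022,.034),(-.038,.022,.034),(-.038,.098,.034)])
f=lambda q:(proj(P@RZ(q[2]).T+[q[0],q[1],0],'top')-uv).ravel()
for sel in [range(8),range(4),range(4,8)]:
    sel=list(sel)
    r=least_squares(lambda q:f(q).reshape(-1,2)[sel].ravel(),[.53,.08,.15],loss='soft_l1')
    q=r.x;print(q,np.degrees(q[2]));print(f(q).reshape(-1,2)[sel].round(1).tolist())
    print('bed',RZ(q[2])@[0,.06,0]+[q[0],q[1],0],'hinge',RZ(q[2])@[.06,-.11,.058]+[q[0],q[1],0],'pad',RZ(q[2])@[.06-.092,-.11,.085]+[q[0],q[1],0])
# tile
m=(cv2.imread('pics/top0.png').min(2)>150).astype(np.uint8)
n,l=cv2.connectedComponents(m);cs,_=cv2.findContours((l==l[241,387]).astype(np.uint8),0,1)
b=cv2.boxPoints(cv2.minAreaRect(cs[0]));b=cv2.cornerSubPix(g,b.astype(np.float32).reshape(-1,1,2),(3,3),(-1,-1),(3,30,.01)).reshape(-1,2)
W=back(b,.012,'top');print(W,W.mean(0));d=W-np.roll(W,1,0);print(np.degrees(np.arctan2(d[:,1],d[:,0])),np.linalg.norm(d,axis=1))
print(manip.state()['joint_positions'])
E
```

```text
[[165.5694 227.6287]
 [321.2383 202.3342]
 [334.5488 275.6093]
 [173.7687 302.5892]
 [221.8095 240.5031]
 [250.7402 235.4737]
 [255.1563 264.0094]
 [226.7178 268.4846]]
[0.5527 0.0824 0.1881] 10.778424159224333
[[-0.8, -0.1], [1.1, -0.6], [0.7, 0.5], [-0.0, 0.5], [-0.1, -0.6], [0.2, -0.4], [0.0, 0.0], [-1.0, 0.5]]
bed [0.5414 0.1413 0.    ] hinge [ 0.6322 -0.0145  0.058 ] pad [ 0.5418 -0.0317  0.085 ]
[0.5529 0.0831 0.1879] 10.76737998311326
[[-1.1, -0.2], [0.8, -0.7], [0.4, 0.4], [-0.3, 0.4]]
bed [0.5417 0.142  0.    ] hinge [ 0.6324 -0.0138  0.058 ] pad [ 0.5421 -0.031   0.085 ]
[0.553  0.0819 0.1994] 11.42220616756396
[[-0.1, -0.3], [0.2, -0.4], [0.4, -0.0], [-0.6, 0.7]]
bed [0.5411 0.1407 0.    ] hinge [ 0.6336 -0.014   0.058 ] pad [ 0.5434 -0.0323  0.085 ]
[[ 0.5599 -0.2066  0.012 ]
 [ 0.6175 -0.2184  0.012 ]
 [ 0.6055 -0.2769  0.012 ]
 [ 0.5474 -0.2637  0.012 ]] [ 0.5825 -0.2414  0.012 ]
[  77.6639  -11.5688 -101.5722  167.1906] [0.0585 0.0588 0.0597 0.0596]
[-1.2499  0.321  -0.0701  1.4505  0.0226  1.3708 -0.0569]
```

```bash
python3 - <<'E'
from fit import *
print(back([[380,198],[429,220],[427,267],[340,173],[340,182]],.012,'top'))
a=np.radians(-12);tx=np.array([np.cos(a),np.sin(a)]);tz=np.array([-np.sin(a),np.cos(a)])
c=np.array([.5825,-.2414])-.016*tz;print('grip',c)
im=cv2.imread('pics/top0.png')
for z in(.012,.002):
  for s in(1,-1):
    q=np.array([[*(c+s*tx*u+tz*v),z] for u,v in((.037,-.011),(.053,-.011),(.053,.011),(.037,.011))])
    cv2.polylines(im,[(proj(q,'top')*16).astype(int)],True,(0,255,0),1,cv2.LINE_AA,4)
cv2.imwrite('pics/f.png',cv2.resize(im[170:300,330:470],None,fx=5,fy=4.5))
E
```

```text
[[ 0.6973 -0.2236  0.012 ]
 [ 0.6405 -0.3533  0.012 ]
 [ 0.5156 -0.3462  0.012 ]
 [ 0.7637 -0.1165  0.012 ]
 [ 0.7388 -0.1168  0.012 ]]
grip [ 0.5792 -0.2571]
```

View pics/f.png

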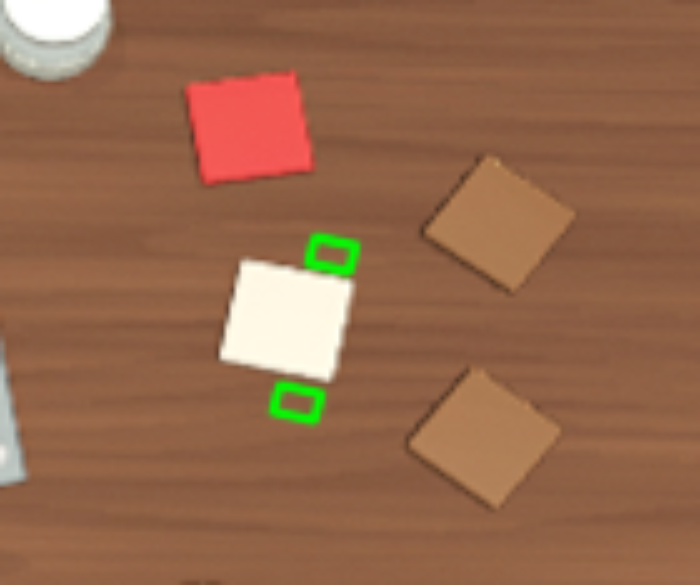

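Emit:
{"api": "drive_tool", "payload": {
  "commands": [
    {"gripper":0.8,"delta_pos":[0,-1,0],"spin":0},
    {"gripper":0.8,"delta_pos":[0,-1,0],"spin":0},
    {"gripper":0.8,"delta_pos":[0,-0.8,-0.5],"spin":0.4},
    {"gripper":0.8,"delta_pos":[0,-0.5,-0.9],"spin":0.5},
    {"gripper":0.8,"delta_pos":[0,0,-1],"spin":0.55},
    {"gripper":0.8,"delta_pos":[0,0,-1],"spin":0.55},
    {"gripper":0.8,"delta_pos":[0,0,-1],"spin":0.55},
    {"gripper":0.8,"delta_pos":[0,0,-1],"spin":0.55},
    {"gripper":0.8,"delta_pos":[0,0,-1],"spin":0.55},
    {"gripper":0.8,"delta_pos":[0,0,-1],"spin":0.55}
  ]
}}

```text
time_s: 1.48
position: [0.3901, 0.5216, 0.5077]
eef_rot: [[0.62, -0.005, -0.785], [0.785, 0.003, 0.62], [-0.0, -1.0, 0.005]]
contact_force: [0.1, -0.3, 0.5]
gripper_width: 0.899
```

Emit:
{"api": "drive_tool", "payload": {
  "commands": [
    {"gripper":0.8,"delta_pos":[0,0,-1],"spin":0.5},
    {"gripper":0.8,"delta_pos":[0,0,-1],"spin":0.5},
    {"gripper":0.8,"delta_pos":[0,0,-1],"spin":0.5},
    {"gripper":0.8,"delta_pos":[0,0,-1],"spin":0.5},
    {"gripper":0.8,"delta_pos":[0,0,-1],"spin":0.5},
    {"gripper":0.8,"delta_pos":[0,0,-1],"spin":0.5},
    {"gripper":0.8,"delta_pos":[0,0,-1],"spin":0.5},
    {"gripper":0.8,"delta_pos":[0,0,-1],"spin":0.5},
    {"gripper":0.8,"delta_pos":[0,0,-1],"spin":0.5},
    {"gripper":0.8,"delta_pos":[0,0,-1],"spin":0.5},
    {"gripper":0.8,"delta_pos":[0,0,-1],"spin":0.5},
    {"gripper":0.8,"delta_pos":[0,0,-1],"spin":0.5},
    {"gripper":0.8,"delta_pos":[-0.2,0,-1],"spin":0.5},
    {"gripper":0.8,"delta_pos":[-0.2,0,-1],"spin":0.5},
    {"gripper":0.8,"delta_pos":[-0.2,0,-1],"spin":0.5},
    {"gripper":0.8,"delta_pos":[-0.2,0,-1],"spin":0.5}
  ]
}}

```text
time_s: 2.82
position: [0.629, 0.098, 0.5038]
eef_rot: [[0.986, -0.002, -0.169], [0.169, 0.004, 0.986], [-0.001, -1.0, 0.004]]
contact_force: [0.6, -0.3, -0.2]
gripper_width: 0.9
```

```bash
python3 - <<'E'
from h import *
im=manip.get_image('wrist');cv2.imwrite('pics/w1.png',im);cv2.imwrite('pics/s1.png',manip.get_image('side'))
s=manip.state();print(s['position'],s['joint_positions'],s['eef_rot'])
import json;json.dump({'position':list(map(float,s['position'])),'eef_rot':np.array(s['eef_rot']).tolist()},open('pics/w1.json','w'))
E
```

```text
[0.6292 0.0915 0.5048] [-0.5176  0.2745  0.426   1.3388 -0.1125  1.5524  0.0566] [[ 0.9872 -0.0005 -0.1596]
 [ 0.1596  0.0002  0.9872]
 [-0.0004 -1.      0.0002]]
```

View pics/w1.png

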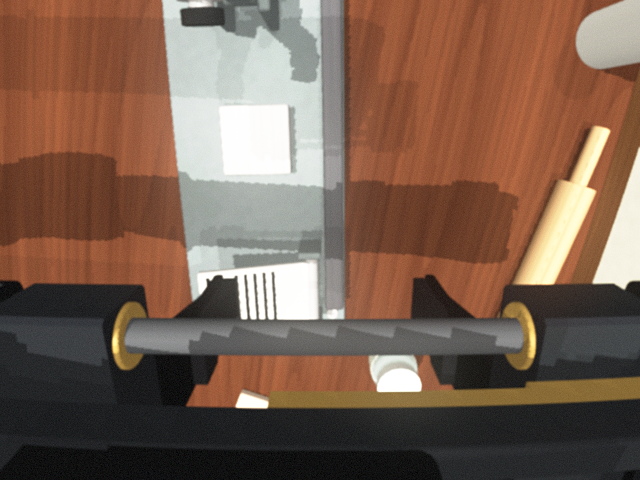

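View pics/s1.png

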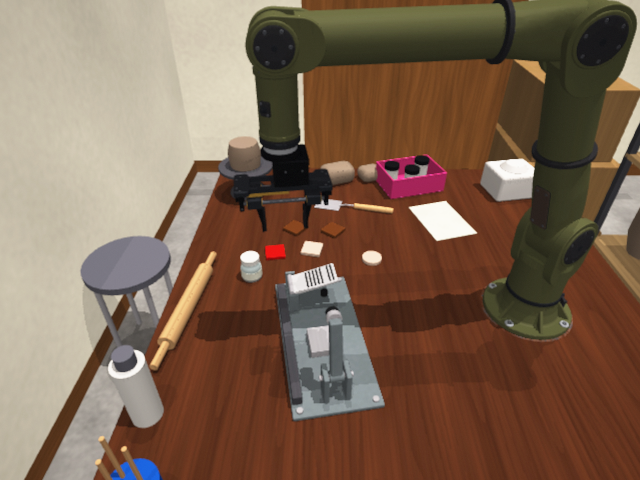

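```bash
python3 - <<'E'
from fit import *
import json
s1={'position':np.array([.629,.098,.5038]),'eef_rot':np.array([[.986,-.002,-.169],[.169,.004,.986],[-.001,-1,.004]])}
s2=json.load(open('pics/w1.json'));s2={k:np.array(v) for k,v in s2.items()}
im=cv2.imread('pics/w1.png');g=cv2.cvtColor(im,6)
uv=cv2.cornerSubPix(g,np.float32([(219,105),(288,104),(291,174),(223,175)]).reshape(-1,1,2),(4,4),(-1,-1),(3,30,.01)).reshape(-1,2)
print(uv)
P=np.array([(-.038,.098,.034),(.038,.098,.034),(.038,.022,.034),(-.038,.022,.034)])
for s in(s1,s2):
    W=back(uv,.034,'wrist',s);d=W-np.roll(W,1,0)
    print(W.mean(0),np.linalg.norm(d,axis=1),np.degrees(np.arctan2(d[:,1],d[:,0])))
si=cv2.imread('pics/s1.png')
for D in (.0745,.09,.1):
  for yy in (.0,.02,.05,.07):
    X=s2['eef_rot']@np.array([0,yy,D])+s2['position'];p=proj(X,'side')[0];print(D,yy,p)
    cv2.circle(si,tuple(int(v*16) for v in p),20,(0,255,0) if D<.08 else (0,0,255) if D<.095 else (255,255,0),-1,4,4)
cv2.imwrite('pics/s1c.png',cv2.resize(si[120:240,220:350],None,fx=6,fy=5))
E
```

```text
[[220.4525 105.4582]
 [287.582  106.2668]
 [290.2044 172.3753]
 [223.     175.    ]]
[0.5437 0.1432 0.034 ] [0.0758 0.0732 0.0717 0.0764] [  98.502     8.6174  -79.0738 -168.2277]
[0.5454 0.1357 0.034 ] [0.076  0.0734 0.0719 0.0766] [  97.9018    8.0771  -79.6361 -168.7747]
0.0745 0.0 [283.1043 166.2038]
0.0745 0.02 [283.6795 176.4175]
0.0745 0.05 [284.5092 191.1506]
0.0745 0.07 [285.0414 200.6017]
0.09 0.0 [283.8135 170.3998]
0.09 0.02 [284.3866 180.7116]
0.09 0.05 [285.2129 195.5768]
0.09 0.07 [285.7425 205.1069]
0.1 0.0 [284.2835 173.1809]
0.1 0.02 [284.8551 183.5564]
0.1 0.05 [285.6788 198.5074]
0.1 0.07 [286.2066 208.0886]
```

View pics/s1c.png

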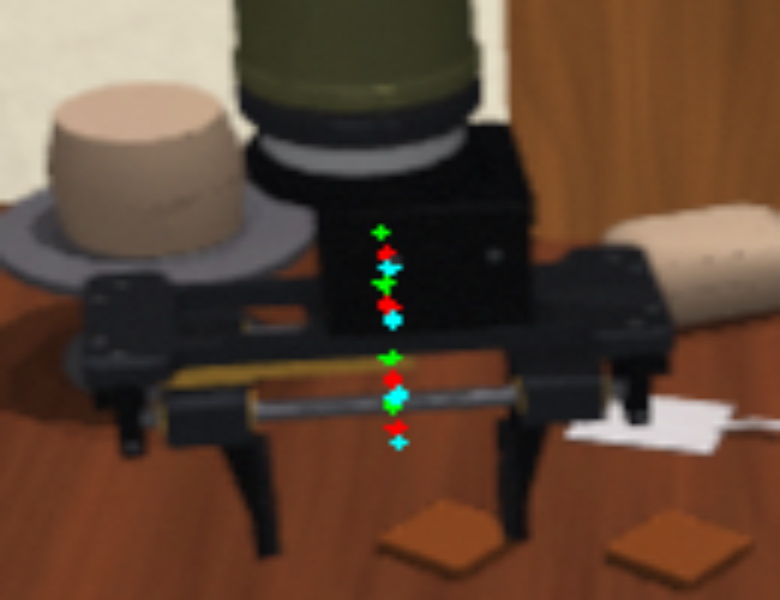

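Emit:
{"api": "drive_tool", "payload": {
  "commands": [
    {"gripper":0.8,"delta_pos":[-0.1,0,-1],"spin":0.3},
    {"gripper":0.8,"delta_pos":[-0.1,0,-1],"spin":0.3},
    {"gripper":0.8,"delta_pos":[-0.1,0.2,-1],"spin":0.3},
    {"gripper":0.8,"delta_pos":[-0.1,0.4,-1],"spin":0.3},
    {"gripper":0.8,"delta_pos":[-0.1,0.5,-1],"spin":0.3},
    {"gripper":0.8,"delta_pos":[-0.1,0.5,-1],"spin":0.3},
    {"gripper":0.8,"delta_pos":[-0.1,0.5,-1],"spin":0.3},
    {"gripper":0.8,"delta_pos":[-0.1,0.5,-1],"spin":0.3},
    {"gripper":0.8,"delta_pos":[-0.1,0.5,-1],"spin":0.3},
    {"gripper":0.8,"delta_pos":[-0.1,0.5,-1],"spin":0.3},
    {"gripper":0.8,"delta_pos":[-0.1,0.5,-1],"spin":0.3},
    {"gripper":0.8,"delta_pos":[-0.1,0.5,-1],"spin":0.3},
    {"gripper":0.8,"delta_pos":[-0.1,0.3,-0.8],"spin":0.3},
    {"gripper":0.8,"delta_pos":[0,0,-0.3],"spin":0.3},
    {"gripper":0.8,"delta_pos":[0,0,0],"spin":0},
    {"gripper":0.8,"delta_pos":[0,0,0],"spin":0}
  ]
}}

```text
time_s: 4.25
position: [0.5922, -0.3075, 0.3505]
eef_rot: [[0.978, 0.007, 0.208], [-0.208, 0.008, 0.978], [0.005, -1.0, 0.009]]
contact_force: [-0.1, 0.3, -0.5]
gripper_width: 0.898
```

```bash
python3 - <<'E'
from h import *
s=manip.state();im=manip.get_image('wrist');cv2.imwrite('pics/w2.png',im)
print(s['position'],s['eef_rot'],manip.state()['position'],s['time_s'])
m=((im[:,:,2]>150)&(im[:,:,0]>130)).astype(np.uint8);n,l,st,ce=cv2.connectedComponentsWithStats(m)
for i in range(1,n):
    if st[i,4]>800:
        cs,_=cv2.findContours((l==i).astype(np.uint8),0,1);b=cv2.boxPoints(cv2.minAreaRect(cs[0]))
        W=back(b,.012,'wrist',s);d=W-np.roll(W,1,0)
        print(st[i],W.mean(0)[:2],np.linalg.norm(d,axis=1),np.degrees(np.arctan2(d[:,1],d[:,0])))
E
```

```text
[ 0.5922 -0.3075  0.3505] [[ 0.9781  0.0067  0.2078]
 [-0.2079  0.0079  0.9781]
 [ 0.0049 -0.9999  0.0092]] [ 0.5926 -0.3071  0.3508] 4.25
[  16   83  103  109 7353] [ 0.4049 -0.1968] [0.0865 0.0861 0.0813 0.0864] [ 130.968    33.0433  -48.4205 -143.4324]
[ 255  102   79   80 6121] [ 0.5847 -0.2406] [0.0609 0.0599 0.0608 0.0626] [  75.7886  -12.1438 -101.6411  167.9201]
```

View pics/w2.png

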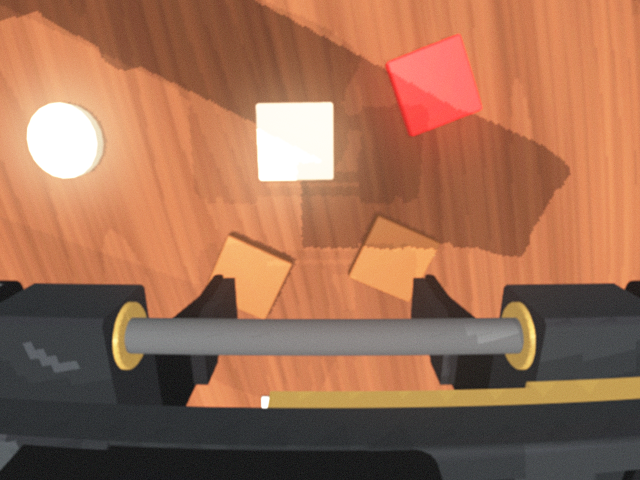

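Emit:
{"api": "drive_tool", "payload": {
  "commands": [
    {"gripper":0.8,"delta_pos":[-0.25,0.2,0.6],"spin":0},
    {"gripper":0.8,"delta_pos":[-0.25,0.6,0.6],"spin":0},
    {"gripper":0.8,"delta_pos":[-0.2,0.8,0.5],"spin":0},
    {"gripper":0.8,"delta_pos":[0,0.8,0.1],"spin":0},
    {"gripper":0.8,"delta_pos":[0,0.8,0],"spin":0},
    {"gripper":0.8,"delta_pos":[0,0.4,0],"spin":0},
    {"gripper":0.8,"delta_pos":[0,0,0],"spin":0},
    {"gripper":0.8,"delta_pos":[0,0,0],"spin":0}
  ]
}}

```text
time_s: 4.97
position: [0.5952, -0.2291, 0.2493]
eef_rot: [[0.984, 0.027, 0.179], [-0.179, 0.014, 0.984], [0.024, -1.0, 0.018]]
contact_force: [-0.4, -0.7, 0.3]
gripper_width: 0.899
```

Emit:
{"api": "drive_tool", "payload": {
  "commands": [
    {"gripper":0.8,"delta_pos":[0,0,0],"spin":0},
    {"gripper":0.8,"delta_pos":[0,0,0],"spin":0}
  ]
}}

```text
time_s: 5.13
position: [0.5966, -0.2284, 0.2518]
eef_rot: [[0.984, 0.03, 0.177], [-0.177, 0.013, 0.984], [0.027, -0.999, 0.018]]
contact_force: [0.7, -0.1, 0.1]
gripper_width: 0.899
```

```bash
python3 - <<'E'
from h import *
s=manip.state();print(s['position'],s['eef_rot'],s['joint_positions'],s['qvel'],s['time_s'])
E
```

```text
[ 0.5966 -0.2284  0.2518] [[ 0.9838  0.0301  0.1767]
 [-0.1771  0.0134  0.9841]
 [ 0.0273 -0.9995  0.0185]] [-0.1219  0.4455  0.5724  1.6816 -0.2964  1.074   0.3658] [-0.0041 -0.0121  0.004  -0.0204  0.0045  0.0092 -0.0025] 5.1333
```

Emit:
{"api": "drive_tool", "payload": {
  "commands": [
    {"gripper":0.8,"delta_pos":[-0.12,0,-0.2],"spin":0.1},
    {"gripper":0.8,"delta_pos":[-0.12,0,-0.2],"spin":0.1},
    {"gripper":0.8,"delta_pos":[-0.12,0,-0.2],"spin":0.1},
    {"gripper":0.8,"delta_pos":[-0.12,0,-0.2],"spin":0.1},
    {"gripper":0.8,"delta_pos":[0,0,0],"spin":0}
  ]
}}

```text
time_s: 5.55
position: [0.5766, -0.2541, 0.2555]
eef_rot: [[0.975, 0.037, 0.217], [-0.218, 0.01, 0.976], [0.034, -0.999, 0.018]]
contact_force: [-0.2, -1.0, 0.3]
gripper_width: 0.9
```

```bash
python3 - <<'E'
from h import *
s=manip.state();print(s['position'],s['eef_rot'],s['joint_positions'],s['qvel'],s['time_s'])
E
```

```text
[ 0.5766 -0.2541  0.2555] [[ 0.9755  0.0368  0.217 ]
 [-0.2175  0.0102  0.976 ]
 [ 0.0337 -0.9993  0.0179]] [-0.0953  0.4247  0.5936  1.7053 -0.2954  1.0671  0.3756] [ 0.0072 -0.0062 -0.001  -0.0047 -0.0073 -0.0014 -0.0022] 5.55
```

Emit:
{"api": "drive_tool", "payload": {
  "commands": [
    {"gripper":0.8,"delta_pos":[0,-1,0],"spin":0},
    {"gripper":0.8,"delta_pos":[0,-1,0],"spin":0},
    {"gripper":0.8,"delta_pos":[0,-1,0],"spin":0}
  ]
}}

```text
time_s: 5.8
position: [0.5693, -0.2559, 0.3402]
eef_rot: [[0.975, 0.022, 0.222], [-0.222, 0.014, 0.975], [0.018, -1.0, 0.019]]
contact_force: [0.2, -1.1, -0.0]
gripper_width: 0.903
```

```bash
python3 - <<'E'
from h import *
def pr(s): print(round(s['time_s'],3),s['position'],s['eef_rot'][:,1],np.abs(s['qvel']).max())
pr(manip.state())
for i in range(4):
    manip.get_image('wrist'); pr(manip.state())
E
```

```text
5.8 [ 0.5693 -0.2559  0.3402] [ 0.0216  0.0142 -0.9997] 0.6619632405877139
5.85 [ 0.5707 -0.2576  0.3476] [ 0.032   0.0109 -0.9994] 0.13524929035679215
5.9 [ 0.571  -0.2576  0.3458] [ 0.0331  0.0105 -0.9994] 0.06378328823023738
5.95 [ 0.5706 -0.2568  0.3431] [ 0.0298  0.0119 -0.9995] 0.055362500772635166
6.0 [ 0.5703 -0.2561  0.3411] [ 0.0265  0.0131 -0.9996] 0.037018074672891754
```

Emit:
{"api": "drive_tool", "payload": {
  "commands": [
    {"gripper":0.8,"delta_pos":[0,-1,0],"spin":0},
    {"gripper":0.8,"delta_pos":[0,-1,0],"spin":0},
    {"gripper":0.8,"delta_pos":[0,-1,0],"spin":0},
    {"gripper":0.8,"delta_pos":[0,-1,0],"spin":0}
  ]
}}

```text
time_s: 6.33
position: [0.5652, -0.2552, 0.45]
eef_rot: [[0.975, 0.001, 0.222], [-0.222, 0.022, 0.975], [-0.003, -1.0, 0.021]]
contact_force: [1.1, -0.3, -0.5]
gripper_width: 0.902
```

```bash
cat > settle.py <<'E'
from h import *
import sys
def pr(s): print(round(s['time_s'],2),s['position'],'y',s['eef_rot'][:,1],'az %.2f'%np.degrees(np.arctan2(s['eef_rot'][1,0],s['eef_rot'][0,0])),'w %.3f'%s['gripper_width'],'F',s['contact_force'].round(1) if hasattr(s['contact_force'],'round') else s['contact_force'],'v %.3f'%np.abs(s['qvel']).max())
n=int(sys.argv[1]) if len(sys.argv)>1 else 4
for i in range(n): manip.get_image('wrist')
pr(manip.state())
E
python3 settle.py 5
```

```text
6.58 [ 0.5655 -0.2552  0.449 ] y [ 0.0025  0.0214 -0.9998] az -12.82 w 0.900 F [-0.3  0.7  0.3] v 0.015
```

Emit:
{"api": "drive_tool", "payload": {
  "commands": [
    {"gripper":0.8,"delta_pos":[0.53,1,0],"spin":-0.1}
  ]
}}

```text
time_s: 6.67
position: [0.5804, -0.2596, 0.4232]
eef_rot: [[0.977, 0.01, 0.215], [-0.215, 0.02, 0.976], [0.005, -1.0, 0.021]]
contact_force: [2.2, -0.9, 1.8]
gripper_width: 0.894
```

```bash
python3 settle.py 4
```

```text
6.87 [ 0.5807 -0.2574  0.4164] y [-0.0029  0.0227 -0.9997] az -12.31 w 0.898 F [ 0.4 -0.1  0.4] v 0.034
```

Emit:
{"api": "drive_tool", "payload": {
  "commands": [
    {"gripper":0.8,"delta_pos":[0,1,0],"spin":0}
  ]
}}

```text
time_s: 6.95
position: [0.5816, -0.2584, 0.3921]
eef_rot: [[0.977, 0.007, 0.214], [-0.214, 0.019, 0.977], [0.002, -1.0, 0.02]]
contact_force: [1.8, -0.8, 1.3]
gripper_width: 0.9
```

```bash
python3 settle.py 4
```

```text
7.15 [ 0.5803 -0.2566  0.3867] y [-0.004   0.0232 -0.9997] az -12.32 w 0.901 F [-0.7  0.2  0.7] v 0.037
```

Emit:
{"api": "drive_tool", "payload": {
  "commands": [
    {"gripper":0.8,"delta_pos":[0,1,0],"spin":0}
  ]
}}

```text
time_s: 7.23
position: [0.5818, -0.2577, 0.364]
eef_rot: [[0.977, 0.008, 0.214], [-0.214, 0.019, 0.977], [0.004, -1.0, 0.021]]
contact_force: [1.3, -0.4, 1.1]
gripper_width: 0.903
```

```bash
python3 settle.py 4
```

```text
7.43 [ 0.5802 -0.256   0.3579] y [-0.0038  0.0232 -0.9997] az -12.32 w 0.901 F [ 0.1  0.4 -0.9] v 0.025
```

Emit:
{"api": "drive_tool", "payload": {
  "commands": [
    {"gripper":0.8,"delta_pos":[0,1,0],"spin":0}
  ]
}}

```text
time_s: 7.52
position: [0.5822, -0.257, 0.3354]
eef_rot: [[0.977, 0.008, 0.214], [-0.214, 0.019, 0.977], [0.004, -1.0, 0.021]]
contact_force: [1.6, -1.0, 1.5]
gripper_width: 0.905
```

```bash
python3 settle.py 4
```

```text
7.72 [ 0.5803 -0.2553  0.3291] y [-0.0036  0.0232 -0.9997] az -12.31 w 0.897 F [-0.6 -0.2 -0.2] v 0.019
```

Emit:
{"api": "drive_tool", "payload": {
  "commands": [
    {"gripper":0.8,"delta_pos":[0.1,1,0],"spin":0}
  ]
}}

```text
time_s: 7.8
position: [0.5852, -0.2571, 0.3066]
eef_rot: [[0.977, 0.008, 0.214], [-0.214, 0.019, 0.977], [0.004, -1.0, 0.021]]
contact_force: [0.2, -1.2, 0.8]
gripper_width: 0.9
```

```bash
python3 settle.py 4
```

```text
8.0 [ 0.5833 -0.2553  0.3002] y [-0.0037  0.0232 -0.9997] az -12.31 w 0.901 F [-0.1 -0.5  0. ] v 0.018
```

Emit:
{"api": "drive_tool", "payload": {
  "commands": [
    {"gripper":0.8,"delta_pos":[0,1,0],"spin":0}
  ]
}}

```text
time_s: 8.08
position: [0.5856, -0.2566, 0.2775]
eef_rot: [[0.977, 0.008, 0.213], [-0.214, 0.019, 0.977], [0.004, -1.0, 0.02]]
contact_force: [0.9, -1.0, 0.9]
gripper_width: 0.901
```

```bash
python3 settle.py 4
```

```text
8.28 [ 0.5832 -0.2547  0.2713] y [-0.0039  0.0232 -0.9997] az -12.31 w 0.895 F [ 1.1 -0.2 -0.1] v 0.020
```

Emit:
{"api": "drive_tool", "payload": {
  "commands": [
    {"gripper":0.8,"delta_pos":[0,1,0],"spin":0}
  ]
}}

```text
time_s: 8.37
position: [0.5859, -0.2559, 0.2486]
eef_rot: [[0.977, 0.008, 0.213], [-0.214, 0.019, 0.977], [0.004, -1.0, 0.021]]
contact_force: [1.5, -0.6, 0.5]
gripper_width: 0.901
```

```bash
sed -i "s/manip.get_image('wrist')/im=manip.get_image('wrist')/" settle.py; echo "
cv2.imwrite('pics/last.png',im)" >> settle.py; python3 settle.py 4; cp pics/last.png pics/w3.png
```

```text
8.57 [ 0.5832 -0.254   0.2424] y [-0.0041  0.0233 -0.9997] az -12.31 w 0.900 F [ 0.  -0.4  0.4] v 0.018
```

View pics/w3.png

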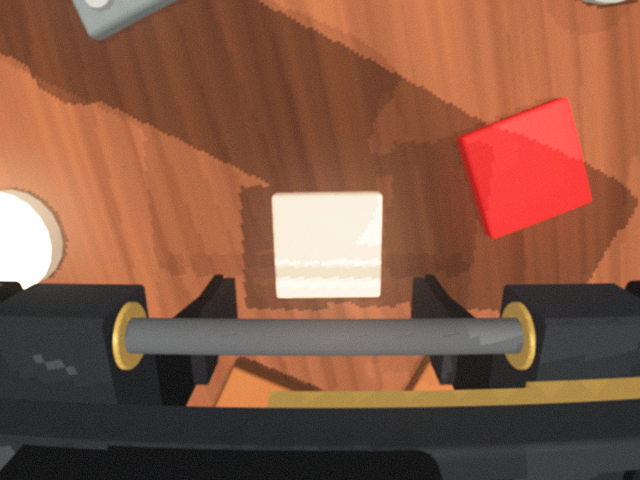

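```bash
python3 - <<'E'
from h import *
s=manip.state()
im=cv2.imread('pics/w3.png',0)
uv=cv2.cornerSubPix(im,np.float32([(273,193),(382,192),(382,297),(277,298)]).reshape(-1,1,2),(4,4),(-1,-1),(3,30,.01)).reshape(-1,2)
W=back(uv,.012,'wrist',s);d=W-np.roll(W,1,0);print(uv.tolist(),W.mean(0),np.linalg.norm(d,axis=1),np.degrees(np.arctan2(d[:,1],d[:,0])))
R=np.array(s['eef_rot']);print('tile in tool',(W.mean(0)-s['position'])@R)
E
```

```text
[[271.7484436035156, 195.39291381835938], [381.8919372558594, 194.58018493652344], [379.37677001953125, 295.9474182128906], [276.8133850097656, 297.3138427734375]] [ 0.5864 -0.2408  0.012 ] [0.059  0.0591 0.0584 0.0589] [  78.6574  -11.7541 -101.527   168.7521]
tile in tool [0.0024 0.2306 0.0086]
```

Emit:
{"api": "drive_tool", "payload": {
  "commands": [
    {"gripper":0.8,"delta_pos":[0,1,0],"spin":0}
  ]
}}

```text
time_s: 8.65
position: [0.5861, -0.2554, 0.2196]
eef_rot: [[0.977, 0.008, 0.214], [-0.214, 0.019, 0.977], [0.004, -1.0, 0.021]]
contact_force: [1.5, -1.2, -0.1]
gripper_width: 0.9
```

```bash
python3 settle.py 4
```

```text
8.85 [ 0.5832 -0.2534  0.2135] y [-0.0042  0.0233 -0.9997] az -12.31 w 0.899 F [ 0.5 -0.2  0.1] v 0.018
```

Emit:
{"api": "drive_tool", "payload": {
  "commands": [
    {"gripper":0.8,"delta_pos":[0.05,0.95,0],"spin":0}
  ]
}}

```text
time_s: 8.93
position: [0.5874, -0.2551, 0.1918]
eef_rot: [[0.977, 0.007, 0.214], [-0.214, 0.02, 0.977], [0.003, -1.0, 0.021]]
contact_force: [1.9, -1.3, 1.2]
gripper_width: 0.902
```

```bash
python3 settle.py 4
```

```text
9.13 [ 0.5847 -0.2532  0.186 ] y [-0.0041  0.0232 -0.9997] az -12.31 w 0.898 F [0.6 0.3 0.7] v 0.016
```

Emit:
{"api": "drive_tool", "payload": {
  "commands": [
    {"gripper":-0.2,"delta_pos":[0,0,0],"spin":0}
  ]
}}

```text
time_s: 9.22
position: [0.5852, -0.2536, 0.1876]
eef_rot: [[0.977, -0.003, 0.213], [-0.213, 0.023, 0.977], [-0.007, -1.0, 0.021]]
contact_force: [0.9, -0.2, -0.6]
gripper_width: 0.875
```

```bash
python3 settle.py 8
```

```text
9.62 [ 0.5849 -0.2534  0.187 ] y [-0.0032  0.0231 -0.9997] az -12.31 w 0.682 F [-0.5  0.4  5.3] v 0.001
```

Emit:
{"api": "drive_tool", "payload": {
  "commands": [
    {"gripper":-0.2,"delta_pos":[0,-0.5,0],"spin":0}
  ]
}}

```text
time_s: 9.7
position: [0.5838, -0.2529, 0.1995]
eef_rot: [[0.977, -0.008, 0.213], [-0.213, 0.025, 0.977], [-0.013, -1.0, 0.022]]
contact_force: [-0.7, -0.2, -1.3]
gripper_width: 0.68
```

```bash
python3 settle.py 4
```

```text
9.9 [ 0.5851 -0.2537  0.2019] y [-0.0027  0.0229 -0.9997] az -12.31 w 0.684 F [-0.2  0.3 -1.4] v 0.016
```

Emit:
{"api": "drive_tool", "payload": {
  "commands": [
    {"gripper":-0.2,"delta_pos":[0,-1,0],"spin":0}
  ]
}}

```text
time_s: 9.98
position: [0.5827, -0.2525, 0.2256]
eef_rot: [[0.977, -0.014, 0.213], [-0.213, 0.027, 0.977], [-0.019, -1.0, 0.023]]
contact_force: [-0.5, 0.7, -1.7]
gripper_width: 0.683
```

```bash
python3 settle.py 4
```

```text
10.18 [ 0.5853 -0.2545  0.2318] y [-0.0018  0.0228 -0.9997] az -12.31 w 0.684 F [ 0.2  0.4 -0.4] v 0.021
```

Emit:
{"api": "drive_tool", "payload": {
  "commands": [
    {"gripper":-0.2,"delta_pos":[0,-1,0],"spin":0}
  ]
}}

```text
time_s: 10.27
position: [0.583, -0.2531, 0.2551]
eef_rot: [[0.977, -0.014, 0.213], [-0.213, 0.027, 0.977], [-0.019, -1.0, 0.023]]
contact_force: [-1.4, 1.2, -2.2]
gripper_width: 0.681
```

```bash
python3 settle.py 4; cp pics/last.png pics/w4.png
```

```text
10.47 [ 0.5853 -0.2551  0.2613] y [-0.0016  0.0228 -0.9997] az -12.31 w 0.685 F [ 0.2  0.7 -0.7] v 0.022
```

View pics/w4.png

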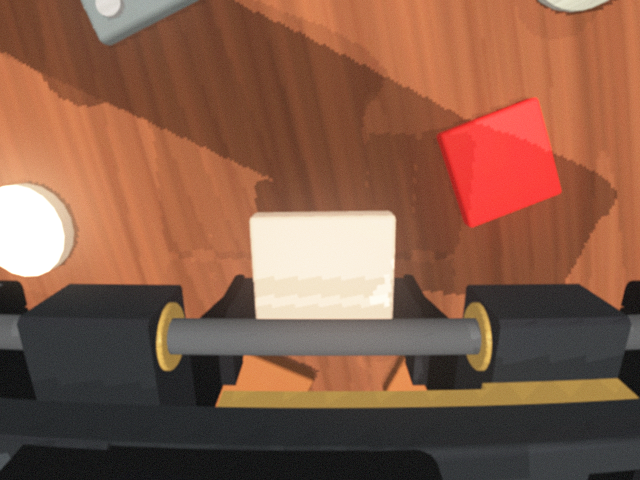

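Emit:
{"api": "drive_tool", "payload": {
  "commands": [
    {"gripper":-0.2,"delta_pos":[-0.08,-0.9,0.9],"spin":-0.43}
  ]
}}

```text
time_s: 10.55
position: [0.5847, -0.233, 0.2827]
eef_rot: [[0.983, -0.013, 0.184], [-0.184, 0.021, 0.983], [-0.017, -1.0, 0.018]]
contact_force: [-1.3, -0.2, -0.7]
gripper_width: 0.686
```

```bash
python3 settle.py 4
```

```text
10.75 [ 0.5889 -0.2278  0.2878] y [-0.0026  0.0233 -0.9997] az -10.05 w 0.681 F [-0.3  0.2 -1.4] v 0.020
```

Emit:
{"api": "drive_tool", "payload": {
  "commands": [
    {"gripper":-0.2,"delta_pos":[-0.08,-0.9,0.9],"spin":-0.43}
  ]
}}

```text
time_s: 10.83
position: [0.5873, -0.2065, 0.3093]
eef_rot: [[0.989, -0.015, 0.146], [-0.146, 0.02, 0.989], [-0.017, -1.0, 0.018]]
contact_force: [-0.8, -1.1, -1.5]
gripper_width: 0.684
```

```bash
python3 settle.py 4
```

```text
11.03 [ 0.5911 -0.2013  0.3145] y [-0.0038  0.0232 -0.9997] az -7.88 w 0.685 F [ 0.1 -0.2 -0.2] v 0.018
```

Emit:
{"api": "drive_tool", "payload": {
  "commands": [
    {"gripper":-0.2,"delta_pos":[-0.08,-0.9,0.9],"spin":-0.43}
  ]
}}

```text
time_s: 11.12
position: [0.5887, -0.1807, 0.3359]
eef_rot: [[0.994, -0.016, 0.11], [-0.11, 0.019, 0.994], [-0.018, -1.0, 0.017]]
contact_force: [-0.9, -0.8, -1.4]
gripper_width: 0.687
```

```bash
python3 settle.py 4
```

```text
11.32 [ 0.5922 -0.1753  0.3412] y [-0.0049  0.0225 -0.9997] az -5.76 w 0.684 F [-0.2 -1.  -0.8] v 0.018
```

Emit:
{"api": "drive_tool", "payload": {
  "commands": [
    {"gripper":-0.2,"delta_pos":[-0.08,0,1],"spin":-0.43}
  ]
}}

```text
time_s: 11.4
position: [0.5907, -0.1534, 0.3408]
eef_rot: [[0.997, -0.007, 0.075], [-0.075, 0.016, 0.997], [-0.008, -1.0, 0.015]]
contact_force: [-0.8, -0.9, -0.2]
gripper_width: 0.681
```

```bash
python3 settle.py 4
```

```text
11.6 [ 0.5923 -0.1456  0.3403] y [-0.0075  0.0222 -0.9997] az -3.63 w 0.681 F [-1.  -0.4 -1.1] v 0.024
```

Emit:
{"api": "drive_tool", "payload": {
  "commands": [
    {"gripper":-0.2,"delta_pos":[-0.08,0,1],"spin":-0.43}
  ]
}}

```text
time_s: 11.68
position: [0.5904, -0.1238, 0.3404]
eef_rot: [[0.999, -0.008, 0.038], [-0.038, 0.015, 0.999], [-0.009, -1.0, 0.015]]
contact_force: [-0.2, -1.0, -0.3]
gripper_width: 0.683
```

```bash
python3 settle.py 4
```

```text
11.88 [ 0.5916 -0.1163  0.3401] y [-0.0088  0.0214 -0.9997] az -1.53 w 0.682 F [-0.4 -0.3 -0.3] v 0.024
```

Emit:
{"api": "drive_tool", "payload": {
  "commands": [
    {"gripper":-0.2,"delta_pos":[-0.08,0,1],"spin":-0.43}
  ]
}}

```text
time_s: 11.97
position: [0.5891, -0.0948, 0.3407]
eef_rot: [[1.0, -0.008, 0.001], [-0.001, 0.015, 1.0], [-0.008, -1.0, 0.015]]
contact_force: [0.5, -1.9, -0.4]
gripper_width: 0.682
```

```bash
python3 settle.py 4
```

```text
12.17 [ 0.5899 -0.0871  0.3405] y [-0.0092  0.0206 -0.9997] az 0.57 w 0.685 F [ 0.8 -0.7 -0.5] v 0.022
```

Emit:
{"api": "drive_tool", "payload": {
  "commands": [
    {"gripper":-0.2,"delta_pos":[-0.08,0,1],"spin":-0.43}
  ]
}}

```text
time_s: 12.25
position: [0.5868, -0.0656, 0.3413]
eef_rot: [[0.999, -0.008, -0.036], [0.036, 0.014, 0.999], [-0.008, -1.0, 0.014]]
contact_force: [0.6, -2.1, -0.4]
gripper_width: 0.682
```

```bash
python3 settle.py 4
```

```text
12.45 [ 0.5872 -0.058   0.341 ] y [-0.0093  0.0198 -0.9998] az 2.68 w 0.685 F [-0.   0.3 -0.8] v 0.023
```

Emit:
{"api": "drive_tool", "payload": {
  "commands": [
    {"gripper":-0.2,"delta_pos":[-0.08,0,1],"spin":-0.43}
  ]
}}

```text
time_s: 12.53
position: [0.5834, -0.0366, 0.3419]
eef_rot: [[0.997, -0.008, -0.072], [0.072, 0.014, 0.997], [-0.007, -1.0, 0.014]]
contact_force: [-0.1, -1.8, -0.6]
gripper_width: 0.682
```

```bash
python3 settle.py 4
```

```text
12.73 [ 0.5835 -0.0289  0.3416] y [-0.0093  0.0191 -0.9998] az 4.80 w 0.689 F [-1.   0.2 -0.9] v 0.022
```

Emit:
{"api": "drive_tool", "payload": {
  "commands": [
    {"gripper":-0.2,"delta_pos":[-0.08,0,1],"spin":-0.43}
  ]
}}

```text
time_s: 12.82
position: [0.579, -0.0076, 0.3425]
eef_rot: [[0.994, -0.008, -0.109], [0.109, 0.013, 0.994], [-0.006, -1.0, 0.014]]
contact_force: [0.6, -0.9, -0.4]
gripper_width: 0.687
```

```bash
python3 settle.py 4
```

```text
13.02 [ 0.5787 -0.      0.3422] y [-0.0092  0.0184 -0.9998] az 6.91 w 0.681 F [ 0.2 -0.5 -0.5] v 0.022
```

Emit:
{"api": "drive_tool", "payload": {
  "commands": [
    {"gripper":-0.2,"delta_pos":[-0.17,0,1],"spin":-0.43}
  ]
}}

```text
time_s: 13.1
position: [0.5711, 0.0211, 0.3431]
eef_rot: [[0.989, -0.007, -0.146], [0.146, 0.013, 0.989], [-0.005, -1.0, 0.013]]
contact_force: [0.5, -2.0, -0.8]
gripper_width: 0.683
```

```bash
python3 settle.py 4
```

```text
13.3 [0.5701 0.0283 0.3428] y [-0.009   0.0177 -0.9998] az 9.02 w 0.684 F [-0.1 -0.7 -0.3] v 0.023
```

Emit:
{"api": "drive_tool", "payload": {
  "commands": [
    {"gripper":-0.2,"delta_pos":[-0.17,0,1],"spin":-0.43}
  ]
}}

```text
time_s: 13.38
position: [0.5619, 0.0492, 0.3437]
eef_rot: [[0.983, -0.007, -0.182], [0.182, 0.012, 0.983], [-0.004, -1.0, 0.013]]
contact_force: [0.6, -0.8, -0.2]
gripper_width: 0.687
```

```bash
python3 settle.py 6; cp pics/last.png pics/w5.png
```

```text
13.68 [0.5608 0.0553 0.3435] y [-0.0085  0.0167 -0.9998] az 11.02 w 0.684 F [-0.1  0.   0.2] v 0.002
```

View pics/w5.png

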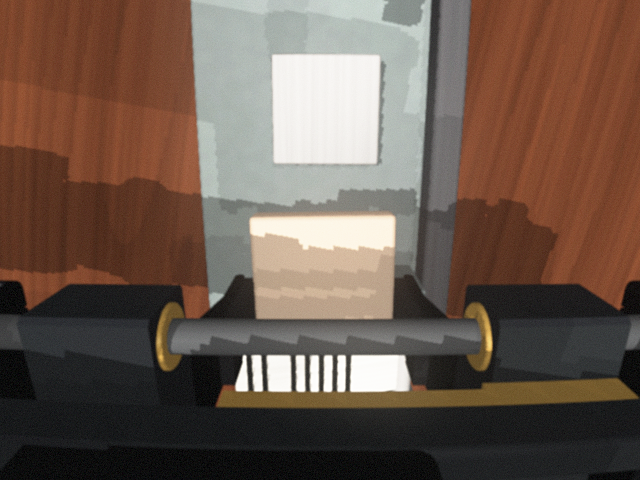

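```bash
python3 - <<'E'
from h import *
s=manip.state();R=np.array(s['eef_rot']);p=np.array(s['position'])
im=cv2.imread('pics/w5.png')
cv2.imwrite('pics/w5c.png',cv2.resize(im[40:240,230:410],None,fx=4,fy=3,interpolation=cv2.INTER_CUBIC))
g=cv2.cvtColor(im,6)
uv=cv2.cornerSubPix(g,np.float32([(273,55),(379,55),(379,164),(275,164)]).reshape(-1,1,2),(4,4),(-1,-1),(3,30,.01)).reshape(-1,2)
W=back(uv,.034,'wrist',s);d=W-np.roll(W,1,0);print(uv.tolist(),W.mean(0),np.linalg.norm(d,axis=1),np.degrees(np.arctan2(d[:,1],d[:,0])))
print('bed in tool',(W.mean(0)-p)@R)
# tile edges in tool frame
m=manip.camera_model('wrist');T=np.array(m['T_tool_cam'])
for pts,y in(([(250,219),(395,219)],.175),([(250,213),(395,213)],.187)):
    q=cv2.undistortPoints(np.float64(pts).reshape(-1,1,2),K(m),np.array(m['distortion'])).reshape(-1,2)
    dd=np.c_[q,[1,1]]@T[:3,:3].T;c=T[:3,3];print(c+dd*((y-c[1])/dd[:,1])[:,None])
E
```

```text
[[271.65399169921875, 54.47992706298828], [379.39349365234375, 55.63526153564453], [376.1214599609375, 163.4724578857422], [274.1690673828125, 162.603759765625]] [0.5436 0.1433 0.034 ] [0.0737 0.0738 0.0735 0.0737] [ 100.9361   10.4532  -79.115  -169.388 ]
bed in tool [0.0015 0.3111 0.084 ]
[[-0.0291  0.175   0.038 ]
 [ 0.0289  0.175   0.038 ]]
[[-0.0313  0.187   0.0378]
 [ 0.031   0.187   0.0378]]
```

View pics/w5c.png

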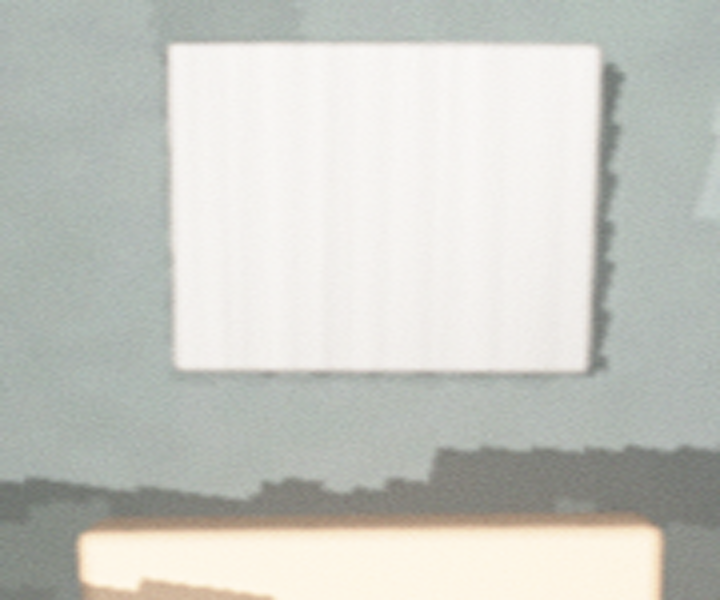

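Emit:
{"api": "drive_tool", "payload": {
  "commands": [
    {"gripper":-0.2,"delta_pos":[0.05,0,0.84],"spin":0.05}
  ]
}}

```text
time_s: 13.77
position: [0.5585, 0.0735, 0.3442]
eef_rot: [[0.984, -0.007, -0.176], [0.177, 0.013, 0.984], [-0.005, -1.0, 0.014]]
contact_force: [0.7, -1.2, -0.4]
gripper_width: 0.685
```

```bash
python3 settle.py 4
```

```text
13.97 [0.5576 0.0799 0.3439] y [-0.0085  0.0161 -0.9998] az 10.78 w 0.681 F [ 0.4 -0.3 -1.3] v 0.019
```

Emit:
{"api": "drive_tool", "payload": {
  "commands": [
    {"gripper":-0.2,"delta_pos":[0,0,0.84],"spin":0}
  ]
}}

```text
time_s: 14.05
position: [0.5542, 0.0979, 0.3445]
eef_rot: [[0.984, -0.007, -0.178], [0.178, 0.012, 0.984], [-0.005, -1.0, 0.013]]
contact_force: [0.9, -1.1, -0.5]
gripper_width: 0.685
```

```bash
python3 settle.py 4
```

```text
14.25 [0.5531 0.104  0.3442] y [-0.0085  0.0154 -0.9998] az 10.79 w 0.686 F [ 0.2  0.1 -0.6] v 0.020
```

Emit:
{"api": "drive_tool", "payload": {
  "commands": [
    {"gripper":-0.2,"delta_pos":[0,0,0.84],"spin":0}
  ]
}}

```text
time_s: 14.33
position: [0.5498, 0.1219, 0.3449]
eef_rot: [[0.984, -0.007, -0.178], [0.178, 0.011, 0.984], [-0.005, -1.0, 0.012]]
contact_force: [0.6, -0.8, 0.4]
gripper_width: 0.685
```

```bash
python3 settle.py 4
```

```text
14.53 [0.5485 0.128  0.3447] y [-0.0083  0.0147 -0.9999] az 10.79 w 0.687 F [ 0.4 -0.8 -1.1] v 0.020
```

Emit:
{"api": "drive_tool", "payload": {
  "commands": [
    {"gripper":-0.2,"delta_pos":[0,0.9,0],"spin":0}
  ]
}}

```text
time_s: 14.62
position: [0.5509, 0.1273, 0.3225]
eef_rot: [[0.983, 0.001, -0.186], [0.186, 0.017, 0.982], [0.005, -1.0, 0.017]]
contact_force: [1.0, -0.0, -1.1]
gripper_width: 0.682
```

```bash
python3 settle.py 6; cp pics/last.png pics/w6.png; python3 - <<'E'
from h import *
cv2.imwrite('pics/s6.png',manip.get_image('side')); cv2.imwrite('pics/s6c.png',cv2.resize(cv2.imread('pics/s6.png')[150:420,220:450],None,fx=2.8,fy=2.2))
E
```

```text
14.92 [0.5488 0.1278 0.3186] y [-0.0073  0.0148 -0.9999] az 10.73 w 0.681 F [ 0.5  0.3 -0.7] v 0.006
```

View pics/w6.png

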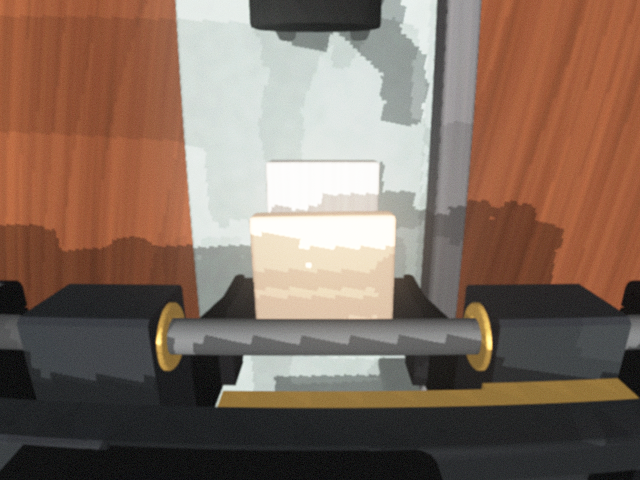

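View pics/s6c.png

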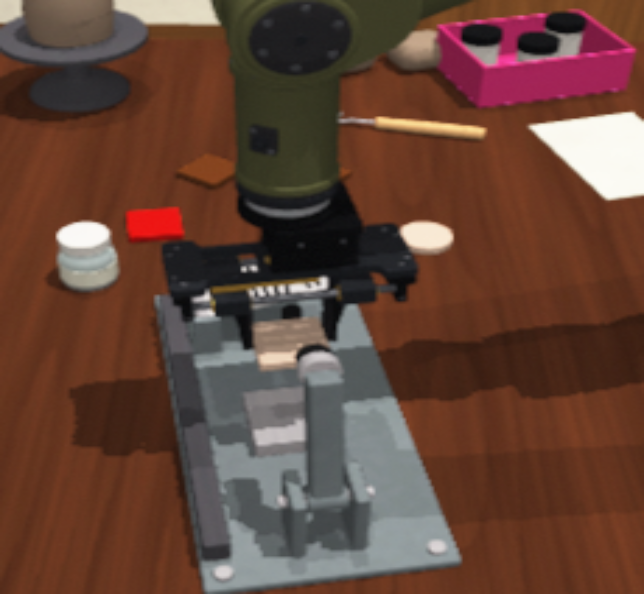

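```bash
cat > bedrel.py <<'E'
from h import *
import sys
a=list(map(float,sys.argv[2:6]))
s=manip.state();R=np.array(s['eef_rot']);p=np.array(s['position'])
g=cv2.imread(sys.argv[1],0)
uv=cv2.cornerSubPix(g,np.float32(a).reshape(-1,1,2),(3,3),(-1,-1),(3,30,.01)).reshape(-1,2)
for q in (uv,np.array(a).reshape(-1,2)):
    W=back(q,.034,'wrist',s);d=W[1]-W[0];L=np.hypot(*d[:2]);e=d/L;n=np.array([e[1],-e[0],0])
    c=W.mean(0)+n*L/2
    t=R@np.array([0,.187,.008])+p
    print(q.tolist(),'len',L,'yaw',np.degrees(np.arctan2(d[1],d[0])),'bedc',c,'tile proj along tool y', (t+R[:,1]*(t[2]-.034)/-R[2,1])[:2], 'corr world',(c-(t+R[:,1]*(t[2]-.034)/-R[2,1]))[:2],'corr tool',((c-(t+R[:,1]*(t[2]-.034)/-R[2,1]))@R)[[0,2]])
E
python3 bedrel.py pics/w6.png 267 160 380 160; python3 settle.py 1
```

```text
[[268.6271667480469, 161.68812561035156], [380.12420654296875, 160.83453369140625]] len 0.07364232494469973 yaw 11.253829525046896 bedc [0.5454 0.1462 0.034 ] tile proj along tool y [0.5454 0.1402] corr world [0.    0.006] corr tool [0.0011 0.0059]
[[267.0, 160.0], [380.0, 160.0]] len 0.07458296162805884 yaw 10.815044934158665 bedc [0.5445 0.1464 0.034 ] tile proj along tool y [0.5454 0.1402] corr world [-0.0009  0.0062] corr tool [0.0003 0.0063]
15.02 [0.5488 0.1281 0.3188] y [-0.0067  0.0152 -0.9999] az 10.76 w 0.682 F [-0.1  0.4 -1.2] v 0.003
```

Emit:
{"api": "drive_tool", "payload": {
  "commands": [
    {"gripper":-0.2,"delta_pos":[0.02,0.9,0.13],"spin":0}
  ]
}}

```text
time_s: 15.1
position: [0.5512, 0.1319, 0.2974]
eef_rot: [[0.983, 0.004, -0.185], [0.185, 0.019, 0.983], [0.007, -1.0, 0.018]]
contact_force: [1.7, 0.7, -1.3]
gripper_width: 0.686
```

```bash
python3 settle.py 4
```

```text
15.3 [0.5483 0.1325 0.292 ] y [-0.0078  0.0147 -0.9999] az 10.79 w 0.686 F [ 0.7  0.2 -0.5] v 0.022
```

Emit:
{"api": "drive_tool", "payload": {
  "commands": [
    {"gripper":-0.2,"delta_pos":[0,0.9,0],"spin":0}
  ]
}}

```text
time_s: 15.38
position: [0.551, 0.1332, 0.2708]
eef_rot: [[0.982, 0.003, -0.187], [0.187, 0.018, 0.982], [0.006, -1.0, 0.018]]
contact_force: [1.2, 0.6, -0.4]
gripper_width: 0.687
```

```bash
python3 settle.py 4
```

```text
15.58 [0.5481 0.1328 0.2657] y [-0.0083  0.0144 -0.9999] az 10.78 w 0.686 F [-0.4 -0.1 -0.5] v 0.020
```

Emit:
{"api": "drive_tool", "payload": {
  "commands": [
    {"gripper":-0.2,"delta_pos":[0,0.7,0],"spin":0}
  ]
}}

```text
time_s: 15.67
position: [0.5505, 0.1334, 0.2497]
eef_rot: [[0.982, 0.0, -0.187], [0.187, 0.018, 0.982], [0.004, -1.0, 0.017]]
contact_force: [2.2, 0.2, 0.2]
gripper_width: 0.681
```

```bash
python3 settle.py 6; cp pics/last.png pics/w7.png
```

```text
15.97 [0.5485 0.1331 0.2462] y [-0.0065  0.0151 -0.9999] az 10.77 w 0.688 F [ 0.7  0.4 -0. ] v 0.005
```

View pics/w7.png

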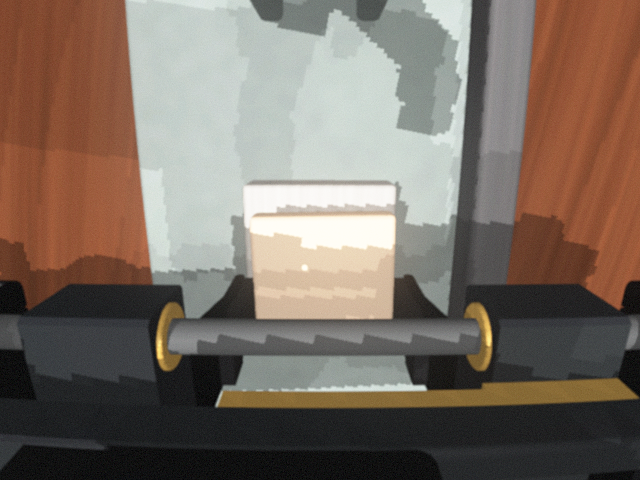

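```bash
python3 bedrel.py pics/w7.png 245 184 396 184; python3 - <<'E'
import cv2
im=cv2.imread('pics/w7.png');cv2.imwrite('pics/w7c.png',cv2.resize(im[170:235,230:410],None,fx=4.4,fy=6,interpolation=cv2.INTER_CUBIC))
E
```

```text
[[246.2588653564453, 184.8758087158203], [396.0, 184.0]] len 0.07289207823540629 yaw 11.168532337356902 bedc [0.5446 0.1458 0.034 ] tile proj along tool y [0.5456 0.1442] corr world [-0.001   0.0016] corr tool [-0.0007  0.0018]
[[245.0, 184.0], [396.0, 184.0]] len 0.073487719380893 yaw 10.830380091018597 bedc [0.5441 0.1456 0.034 ] tile proj along tool y [0.5456 0.1442] corr world [-0.0015  0.0015] corr tool [-0.0012  0.0017]
```

View pics/w7c.png

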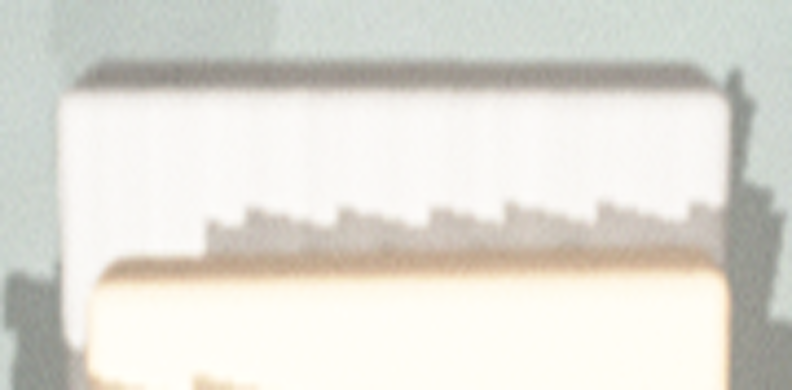

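Emit:
{"api": "drive_tool", "payload": {
  "commands": [
    {"gripper":-0.2,"delta_pos":[-0.055,0.55,0.04],"spin":0}
  ]
}}

```text
time_s: 16.05
position: [0.5487, 0.1344, 0.2336]
eef_rot: [[0.982, 0.001, -0.186], [0.186, 0.018, 0.982], [0.004, -1.0, 0.017]]
contact_force: [1.5, 0.6, -0.3]
gripper_width: 0.682
```

```bash
python3 settle.py 8; cp pics/last.png pics/w8.png; python3 - <<'E'
import cv2
im=cv2.imread('pics/w8.png');cv2.imwrite('pics/w8c.png',cv2.resize(im[170:235,230:410],None,fx=4.4,fy=6,interpolation=cv2.INTER_CUBIC))
from h import *
im=manip.get_image('side');cv2.imwrite('pics/s8c.png',cv2.resize(im[200:420,230:420],None,fx=4,fy=2.7))
E
```

```text
16.45 [0.5469 0.1343 0.2305] y [-0.0055  0.0154 -0.9999] az 10.77 w 0.683 F [ 0.5 -0.  -0.9] v 0.003
```

View pics/w8c.png

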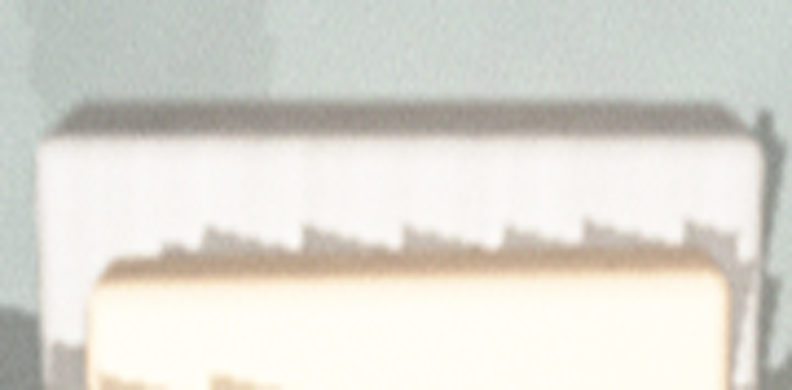

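View pics/s8c.png

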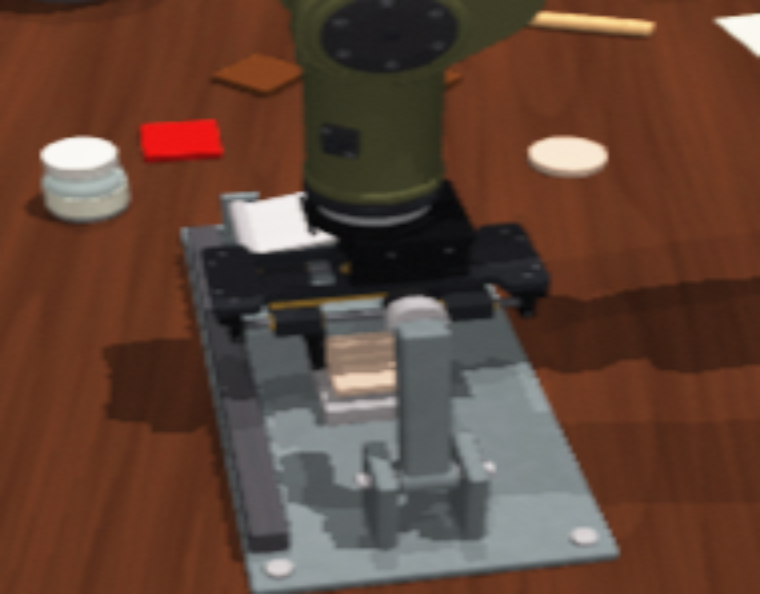

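```bash
python3 - <<'E'
from h import *
s=manip.state();R=np.array(s['eef_rot']);p=np.array(s['position'])
m=manip.camera_model('wrist');T=np.array(m['T_tool_cam'])
def bp(pts,y):
    q=cv2.undistortPoints(np.float64(pts).reshape(-1,1,2),K(m),np.array(m['distortion'])).reshape(-1,2)
    dd=np.c_[q,np.ones(len(q))]@T[:3,:3].T;c=T[:3,3];return c+dd*((y-c[1])/dd[:,1])[:,None]
print('tile top',bp([(250.3,216.3),(395.2,215.8)],.175))
print('tile bottom edge',bp([(254,213),(391,213)],.187))
print('bed',bp([(238.6,193.3),(403.4,193)],p[2]-.034), 'bed low edge',bp([(250,187),(391,187)],p[2]-.012))
print(p)
E
```

```text
tile top [[-0.0289  0.175   0.0391]
 [ 0.0289  0.175   0.0394]]
tile bottom edge [[-0.0295  0.187   0.0378]
 [ 0.0292  0.187   0.0378]]
bed [[-0.0377  0.1963  0.0447]
 [ 0.036   0.1963  0.0449]] bed low edge [[-0.0366  0.2183  0.0441]
 [ 0.0341  0.2183  0.0442]]
[0.5468 0.1343 0.2303]
```

Emit:
{"api": "drive_tool", "payload": {
  "commands": [
    {"gripper":-0.2,"delta_pos":[-0.03,0.2,-0.08],"spin":0}
  ]
}}

```text
time_s: 16.58
position: [0.547, 0.1324, 0.2255]
eef_rot: [[0.982, -0.003, -0.187], [0.187, 0.017, 0.982], [0.0, -1.0, 0.017]]
contact_force: [0.2, 0.7, -0.1]
gripper_width: 0.681
```

```bash
python3 settle.py 8; cp pics/last.png pics/w9.png; python3 - <<'E'
import cv2
im=cv2.imread('pics/w9.png');cv2.imwrite('pics/w9c.png',cv2.resize(im[170:235,230:410],None,fx=4.4,fy=6,interpolation=cv2.INTER_CUBIC))
E
```

```text
16.98 [0.5464 0.1318 0.2243] y [-0.0056  0.0154 -0.9999] az 10.77 w 0.685 F [-0.2  0.4 -1. ] v 0.001
```

View pics/w9c.png

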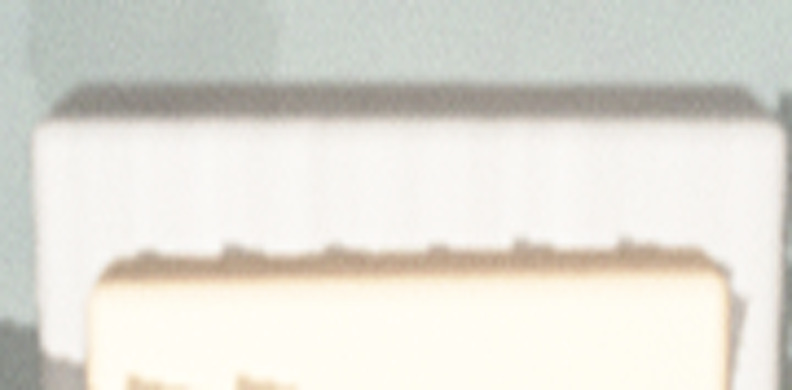

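```bash
python3 - <<'E'
from h import *
s=manip.state();R=np.array(s['eef_rot']);p=np.array(s['position'])
m=manip.camera_model('wrist');T=np.array(m['T_tool_cam'])
def bp(pts,y):
    q=cv2.undistortPoints(np.float64(pts).reshape(-1,1,2),K(m),np.array(m['distortion'])).reshape(-1,2)
    dd=np.c_[q,np.ones(len(q))]@T[:3,:3].T;c=T[:3,3];return c+dd*((y-c[1])/dd[:,1])[:,None]
print('bed',bp([(237.7,190.5),(407.9,190.2)],p[2]-.034),p)
E
```

```text
bed [[-0.0368  0.1903  0.047 ]
 [ 0.0367  0.1903  0.0472]] [0.5464 0.1318 0.2243]
```

Emit:
{"api": "drive_tool", "payload": {
  "commands": [
    {"gripper":-0.2,"delta_pos":[0,0.11,0],"spin":0}
  ]
}}

```text
time_s: 17.07
position: [0.5468, 0.132, 0.2216]
eef_rot: [[0.982, -0.004, -0.187], [0.187, 0.016, 0.982], [-0.001, -1.0, 0.016]]
contact_force: [-0.2, 0.3, -1.6]
gripper_width: 0.687
```

```bash
python3 settle.py 6
```

```text
17.37 [0.5466 0.132  0.2212] y [-0.0049  0.0156 -0.9999] az 10.76 w 0.685 F [ 0.6 -0.5  0.4] v 0.002
```

Emit:
{"api": "drive_tool", "payload": {
  "commands": [
    {"gripper":-0.2,"delta_pos":[0,0.03,0],"spin":0}
  ]
}}

```text
time_s: 17.45
position: [0.5467, 0.1319, 0.221]
eef_rot: [[0.982, -0.005, -0.187], [0.187, 0.016, 0.982], [-0.002, -1.0, 0.016]]
contact_force: [-2.5, -1.5, 10.4]
gripper_width: 0.685
```

```bash
python3 settle.py 3
```

```text
17.6 [0.5467 0.1319 0.2211] y [-0.005   0.0159 -0.9999] az 10.76 w 0.684 F [-1.4 -0.4  6.3] v 0.002
```

Emit:
{"api": "drive_tool", "payload": {
  "commands": [
    {"gripper":0.65,"delta_pos":[0,0,0],"spin":0}
  ]
}}

```text
time_s: 17.68
position: [0.5466, 0.1319, 0.2213]
eef_rot: [[0.982, -0.005, -0.187], [0.187, 0.016, 0.982], [-0.002, -1.0, 0.017]]
contact_force: [-0.3, -0.6, -0.2]
gripper_width: 0.711
```

```bash
python3 settle.py 8; cp pics/last.png pics/w10.png
```

```text
18.08 [0.5465 0.1319 0.2208] y [-0.0055  0.0157 -0.9999] az 10.77 w 0.826 F [0.4 0.2 0.3] v 0.004
```

View pics/w10.png

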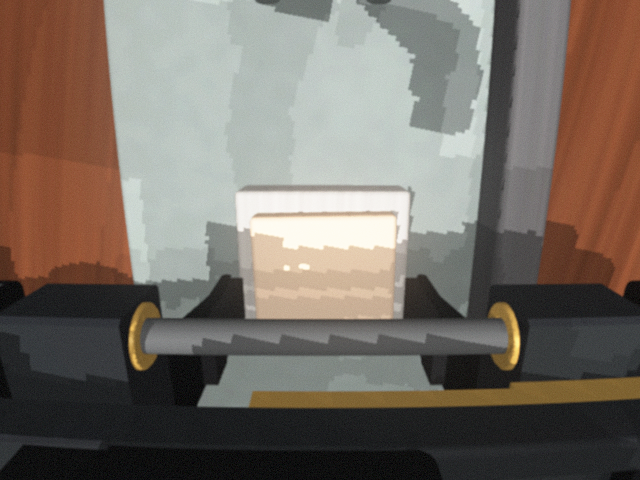

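Emit:
{"api": "drive_tool", "payload": {
  "commands": [
    {"gripper":0.65,"delta_pos":[0,-0.7,0],"spin":0}
  ]
}}

```text
time_s: 18.17
position: [0.5447, 0.1314, 0.2383]
eef_rot: [[0.982, -0.013, -0.187], [0.187, 0.013, 0.982], [-0.01, -1.0, 0.015]]
contact_force: [-1.3, 0.5, -0.3]
gripper_width: 0.823
```

```bash
python3 settle.py 4
```

```text
18.37 [0.5469 0.1317 0.2421] y [-0.0043  0.0162 -0.9999] az 10.77 w 0.825 F [ 0.2  0.7 -0.1] v 0.017
```

Emit:
{"api": "drive_tool", "payload": {
  "commands": [
    {"gripper":0.65,"delta_pos":[0,-1,0],"spin":0}
  ]
}}

```text
time_s: 18.45
position: [0.5442, 0.1309, 0.2665]
eef_rot: [[0.982, -0.015, -0.187], [0.187, 0.012, 0.982], [-0.013, -1.0, 0.015]]
contact_force: [-0.6, -0.3, -0.8]
gripper_width: 0.824
```

```bash
python3 settle.py 4
```

```text
18.65 [0.5471 0.1312 0.2722] y [-0.0035  0.0166 -0.9999] az 10.77 w 0.826 F [-0.4 -0.1  0.1] v 0.025
```

Emit:
{"api": "drive_tool", "payload": {
  "commands": [
    {"gripper":0.65,"delta_pos":[0,-1,-0.3],"spin":0}
  ]
}}

```text
time_s: 18.73
position: [0.5458, 0.1236, 0.2958]
eef_rot: [[0.982, -0.015, -0.19], [0.19, 0.014, 0.982], [-0.013, -1.0, 0.016]]
contact_force: [-0.6, -0.1, 0.3]
gripper_width: 0.824
```

```bash
python3 settle.py 4
```

```text
18.93 [0.5489 0.1216 0.3016] y [-0.0035  0.0168 -0.9999] az 10.74 w 0.829 F [-0.5 -0.8  0.4] v 0.023
```

Emit:
{"api": "drive_tool", "payload": {
  "commands": [
    {"gripper":0.65,"delta_pos":[-0.2,-1,-0.9],"spin":0}
  ]
}}

```text
time_s: 19.02
position: [0.5453, 0.0995, 0.3246]
eef_rot: [[0.981, -0.015, -0.195], [0.195, 0.017, 0.981], [-0.012, -1.0, 0.019]]
contact_force: [-1.0, 1.6, -0.4]
gripper_width: 0.828
```

```bash
python3 settle.py 4
```

```text
19.22 [0.5481 0.0929 0.3305] y [-0.0038  0.017  -0.9998] az 10.65 w 0.823 F [-0.6  0.7 -0.9] v 0.029
```

Emit:
{"api": "drive_tool", "payload": {
  "commands": [
    {"gripper":0,"delta_pos":[-0.2,0,-1],"spin":0}
  ]
}}

```text
time_s: 19.3
position: [0.5472, 0.0695, 0.3284]
eef_rot: [[0.981, -0.006, -0.195], [0.195, 0.021, 0.981], [-0.002, -1.0, 0.022]]
contact_force: [1.2, 0.8, -0.1]
gripper_width: 0.801
```

```bash
python3 settle.py 4
```

```text
19.5 [0.5473 0.0623 0.3285] y [-0.0062  0.0168 -0.9998] az 10.58 w 0.650 F [ 0.4  1.2 -0.8] v 0.026
```

Emit:
{"api": "drive_tool", "payload": {
  "commands": [
    {"gripper":-1,"delta_pos":[-0.2,0,-1],"spin":0}
  ]
}}

```text
time_s: 19.58
position: [0.5468, 0.0394, 0.3268]
eef_rot: [[0.981, -0.008, -0.194], [0.194, 0.021, 0.981], [-0.003, -1.0, 0.022]]
contact_force: [1.2, 0.6, -0.6]
gripper_width: 0.577
```

```bash
python3 settle.py 6; cp pics/last.png pics/w11.png
```

```text
19.88 [0.5468 0.0334 0.3275] y [-0.007   0.0174 -0.9998] az 10.69 w 0.302 F [-0.2 -0.1  0.5] v 0.004
```

View pics/w11.png

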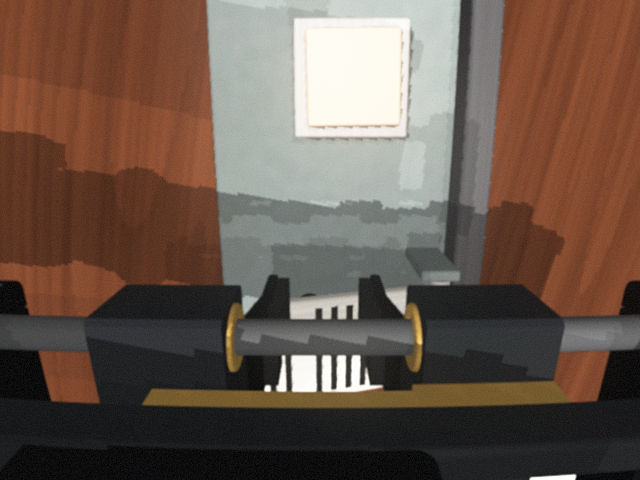

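```bash
python3 - <<'E'
from h import *
s=manip.state()
im=cv2.imread('pics/w11.png');cv2.imwrite('pics/w11c.png',cv2.resize(im[5:150,280:425],None,fx=5,fy=4,interpolation=cv2.INTER_CUBIC))
g=cv2.cvtColor(im,6)
for pts,z in(([(305,27),(401,27),(404,126),(307,127)],.046),([(293,18),(408,18),(408,138),(295,139)],.034)):
    for q in (np.float32(pts),cv2.cornerSubPix(g,np.float32(pts).reshape(-1,1,2),(3,3),(-1,-1),(3,30,.01)).reshape(-1,2)):
        W=back(q,z,'wrist',s);d=W-np.roll(W,1,0);print(W.mean(0),np.linalg.norm(d,axis=1),np.degrees(np.arctan2(d[:,1],d[:,0])))
E
```

```text
[0.5449 0.1431 0.046 ] [0.0599 0.0587 0.0595 0.0621] [ 101.442    11.0281  -75.2672 -168.5029]
[0.5452 0.1428 0.046 ] [0.0571 0.0581 0.0584 0.0615] [ 101.6      11.4721  -75.0344 -169.6515]
[0.5436 0.1432 0.034 ] [0.076  0.0733 0.0755 0.0762] [ 100.8989   11.0112  -76.9255 -168.6176]
[0.5434 0.1432 0.034 ] [0.0757 0.0739 0.0735 0.0742] [ 100.6159   10.6147  -79.1395 -167.6789]
```

View pics/w11c.png

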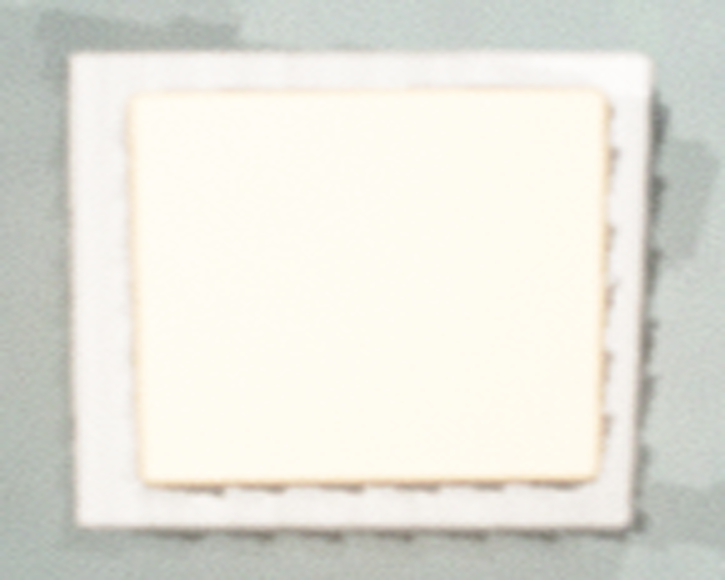

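```bash
python3 - <<'E'
from h import *
s=manip.state();o=np.array([280,5]);sc=np.array([5,4.])
r=[]
for pts,z in(([(132,95),(605,95),(600,483),(142,485)],.046),([(70,54),(652,54),(632,527),(77,525)],.034)):
    q=(np.array(pts)+.5)/sc-.5+o
    W=back(q,z,'wrist',s);d=W-np.roll(W,1,0);r.append(W.mean(0));print(W.mean(0),np.linalg.norm(d,axis=1),np.degrees(np.arctan2(d[:,1],d[:,0])))
a=np.radians(10.75);d=r[0]-r[1];print('offset press x,y',d[0]*np.cos(a)+d[1]*np.sin(a),-d[0]*np.sin(a)+d[1]*np.cos(a))
O=r[1][:2]-np.array([-.06*np.sin(a),.06*np.cos(a)]);print('pad',O+np.array([-.033*np.cos(a)+.11*np.sin(a),-.033*np.sin(a)-.11*np.cos(a)]))
im=manip.get_image('top');cv2.imwrite('pics/t11.png',im);cv2.imwrite('pics/t11c.png',cv2.resize(im[190:330,150:350],None,fx=4,fy=4,interpolation=cv2.INTER_CUBIC))
E
```

```text
[0.5444 0.1429 0.046 ] [0.0584 0.0579 0.0582 0.0586] [ 101.5002   11.0296  -77.7677 -168.783 ]
[0.5435 0.1439 0.034 ] [0.0738 0.0742 0.0744 0.0747] [ 100.6328   11.0269  -78.9629 -169.3699]
offset press x,y 0.0007295420687910485 -0.0012057461933715193
pad [ 0.5428 -0.0292]
```

View pics/t11c.png

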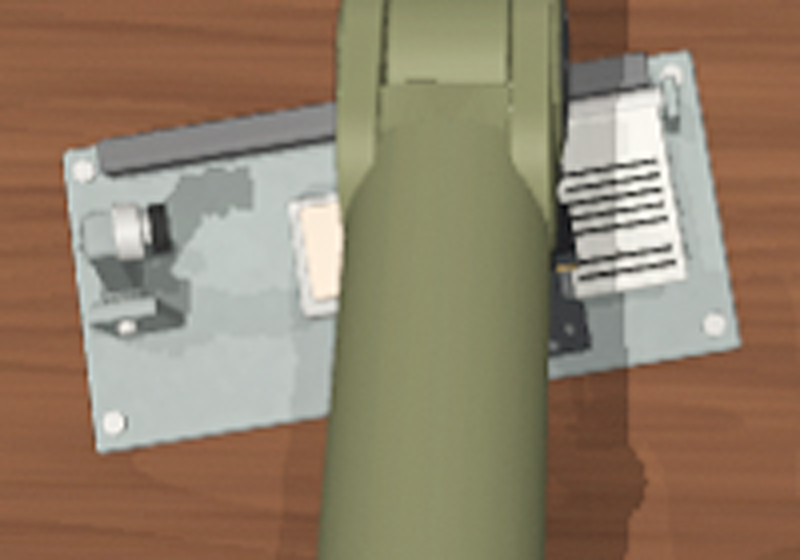

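Emit:
{"api": "drive_tool", "payload": {
  "commands": [
    {"gripper":-1,"delta_pos":[-0.16,0,-0.75],"spin":0}
  ]
}}

```text
time_s: 20.02
position: [0.5465, 0.0163, 0.3269]
eef_rot: [[0.981, -0.007, -0.194], [0.194, 0.02, 0.981], [-0.003, -1.0, 0.021]]
contact_force: [0.1, 1.6, -0.4]
gripper_width: 0.179
```

```bash
python3 settle.py 4
```

```text
20.22 [0.5463 0.011  0.3272] y [-0.0068  0.0179 -0.9998] az 10.68 w 0.034 F [-0.4  0.3 -0.2] v 0.017
```

Emit:
{"api": "drive_tool", "payload": {
  "commands": [
    {"gripper":-1,"delta_pos":[-0.16,0,-0.75],"spin":0}
  ]
}}

```text
time_s: 20.3
position: [0.5462, -0.006, 0.3266]
eef_rot: [[0.981, -0.007, -0.193], [0.193, 0.022, 0.981], [-0.003, -1.0, 0.022]]
contact_force: [1.0, 1.2, -0.2]
gripper_width: 0.014
```

```bash
python3 settle.py 4
```

```text
20.5 [ 0.5458 -0.0113  0.3268] y [-0.0067  0.0186 -0.9998] az 10.66 w 0.005 F [-0.   0.8 -0.1] v 0.018
```

Emit:
{"api": "drive_tool", "payload": {
  "commands": [
    {"gripper":-1,"delta_pos":[-0.16,0,-0.75],"spin":0}
  ]
}}

```text
time_s: 20.58
position: [0.5458, -0.0282, 0.3262]
eef_rot: [[0.981, -0.007, -0.193], [0.193, 0.022, 0.981], [-0.002, -1.0, 0.023]]
contact_force: [0.8, 1.4, -1.0]
gripper_width: 0.004
```

```bash
python3 settle.py 4
```

```text
20.78 [ 0.5453 -0.0333  0.3264] y [-0.0067  0.0194 -0.9998] az 10.65 w 0.005 F [ 1.3 -0.  -0.6] v 0.019
```

Emit:
{"api": "drive_tool", "payload": {
  "commands": [
    {"gripper":-1,"delta_pos":[0,0.9,0],"spin":0}
  ]
}}

```text
time_s: 20.87
position: [0.5476, -0.0317, 0.3038]
eef_rot: [[0.983, 0.003, -0.186], [0.185, 0.021, 0.982], [0.007, -1.0, 0.02]]
contact_force: [1.1, -0.6, -0.9]
gripper_width: 0.006
```

```bash
python3 settle.py 6; cp pics/last.png pics/w12.png; python3 - <<'E'
from h import *
im=manip.get_image('side');cv2.imwrite('pics/s12c.png',cv2.resize(im[200:420,230:420],None,fx=4,fy=2.7))
E
```

```text
21.17 [ 0.5456 -0.0322  0.3003] y [-0.0057  0.0196 -0.9998] az 10.69 w 0.003 F [ 0.1 -1.  -0.3] v 0.006
```

View pics/w12.png

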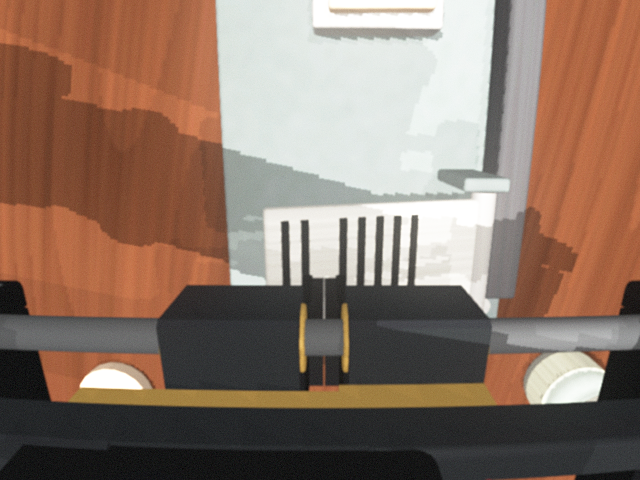

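View pics/s12c.png

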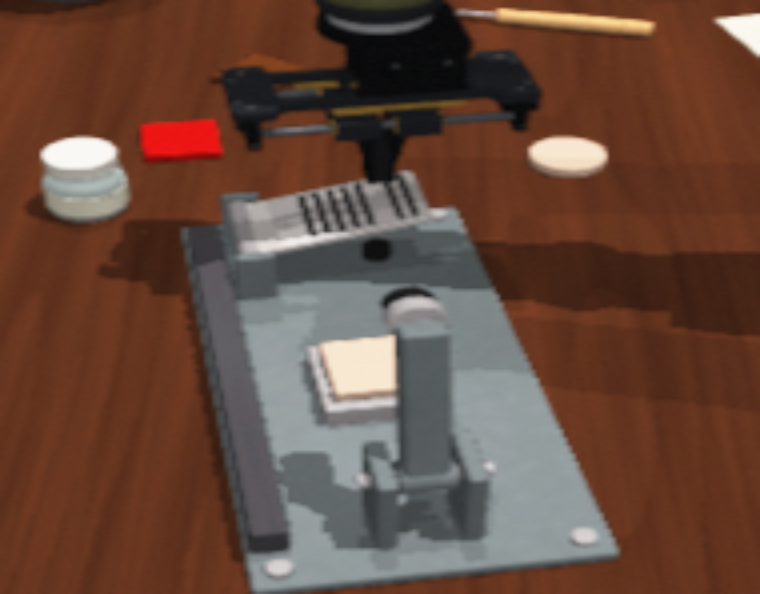

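Emit:
{"api": "drive_tool", "payload": {
  "commands": [
    {"gripper":-1,"delta_pos":[0,0.9,0],"spin":0}
  ]
}}

```text
time_s: 21.3
position: [0.5482, -0.0321, 0.2788]
eef_rot: [[0.983, 0.006, -0.185], [0.185, 0.021, 0.982], [0.01, -1.0, 0.019]]
contact_force: [1.2, 0.2, -0.5]
gripper_width: 0.005
```

```bash
python3 settle.py 4
```

```text
21.5 [ 0.5454 -0.0318  0.2738] y [-0.0061  0.0196 -0.9998] az 10.67 w 0.004 F [ 0.5 -0.2  0.8] v 0.020
```

Emit:
{"api": "drive_tool", "payload": {
  "commands": [
    {"gripper":-1,"delta_pos":[0,0.5,0],"spin":0}
  ]
}}

```text
time_s: 21.58
position: [0.5469, -0.032, 0.2632]
eef_rot: [[0.983, -0.001, -0.185], [0.185, 0.02, 0.983], [0.003, -1.0, 0.02]]
contact_force: [-6.4, -1.0, 16.9]
gripper_width: 0.005
```

```bash
python3 settle.py 4
```

```text
21.78 [ 0.5456 -0.0317  0.2603] y [-0.0053  0.0199 -0.9998] az 10.66 w 0.005 F [-2.8 -0.3  5. ] v 0.006
```

Emit:
{"api": "drive_tool", "payload": {
  "commands": [
    {"gripper":-1,"delta_pos":[0,0.4,0],"spin":0}
  ]
}}

```text
time_s: 21.87
position: [0.5464, -0.0318, 0.252]
eef_rot: [[0.983, -0.003, -0.185], [0.185, 0.021, 0.983], [0.001, -1.0, 0.021]]
contact_force: [-7.9, -0.9, 14.2]
gripper_width: 0.005
```

```bash
python3 settle.py 4; python3 - <<'E'
from h import *
im=manip.get_image('side');cv2.imwrite('pics/s13c.png',cv2.resize(im[200:420,230:420],None,fx=4,fy=2.7))
E
```

```text
22.07 [ 0.5456 -0.0316  0.2494] y [-0.0052  0.0202 -0.9998] az 10.65 w 0.003 F [-3.9  0.3  5.9] v 0.005
```

View pics/s13c.png

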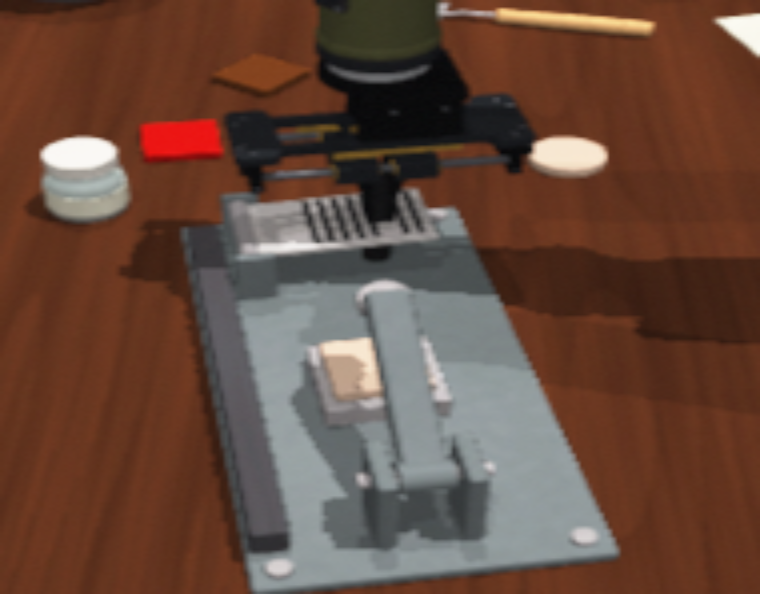

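Emit:
{"api": "drive_tool", "payload": {
  "commands": [
    {"gripper":-1,"delta_pos":[0,0.3,0],"spin":0}
  ]
}}

```text
time_s: 22.2
position: [0.5458, -0.0317, 0.2432]
eef_rot: [[0.983, -0.005, -0.185], [0.185, 0.021, 0.983], [-0.001, -1.0, 0.022]]
contact_force: [-6.9, -0.8, 11.7]
gripper_width: 0.001
```

```bash
python3 settle.py 3
```

```text
22.35 [ 0.5457 -0.0316  0.2416] y [-0.0052  0.0204 -0.9998] az 10.64 w 0.005 F [-3.3  0.9  7.7] v 0.011
```

Emit:
{"api": "drive_tool", "payload": {
  "commands": [
    {"gripper":-1,"delta_pos":[0,0.2,0],"spin":0}
  ]
}}

```text
time_s: 22.43
position: [0.5458, -0.0317, 0.2378]
eef_rot: [[0.983, -0.005, -0.184], [0.185, 0.021, 0.983], [-0.001, -1.0, 0.022]]
contact_force: [-6.7, 0.2, 12.5]
gripper_width: 0.006
```

```bash
python3 settle.py 3
```

```text
22.58 [ 0.5458 -0.0317  0.2373] y [-0.0053  0.0209 -0.9998] az 10.63 w 0.005 F [-6.2 -1.3  9.4] v 0.002
```

Emit:
{"api": "drive_tool", "payload": {
  "commands": [
    {"gripper":-1,"delta_pos":[0,0.1,0],"spin":0}
  ]
}}

```text
time_s: 22.67
position: [0.5459, -0.0318, 0.2366]
eef_rot: [[0.983, -0.006, -0.184], [0.184, 0.022, 0.983], [-0.002, -1.0, 0.022]]
contact_force: [-8.8, -0.6, 18.8]
gripper_width: 0.004
```

```bash
python3 settle.py 3
```

```text
22.82 [ 0.5458 -0.0318  0.2366] y [-0.0056  0.0219 -0.9997] az 10.62 w 0.004 F [-7.1  0.  15.2] v 0.002
```

Emit:
{"api": "drive_tool", "payload": {
  "commands": [
    {"gripper":-1,"delta_pos":[0,0.15,0],"spin":0}
  ]
}}

```text
time_s: 22.9
position: [0.546, -0.0321, 0.2355]
eef_rot: [[0.983, -0.006, -0.184], [0.184, 0.023, 0.983], [-0.002, -1.0, 0.024]]
contact_force: [-15.5, -0.4, 40.1]
gripper_width: 0.005
```

```bash
python3 settle.py 2; python3 settle.py 4; python3 settle.py 3; python3 - <<'E'
from h import *
im=manip.get_image('side');cv2.imwrite('pics/s14.png',im);cv2.imwrite('pics/s14c.png',cv2.resize(im[200:420,230:420],None,fx=4,fy=2.7))
E
```

```text
23.0 [ 0.546  -0.0321  0.2357] y [-0.0061  0.0235 -0.9997] az 10.60 w 0.003 F [-11.4  -0.6  24.3] v 0.004
23.2 [ 0.546  -0.0322  0.2357] y [-0.0059  0.0234 -0.9997] az 10.60 w 0.008 F [-10.5  -0.8  23.2] v 0.003
23.35 [ 0.546  -0.0321  0.2357] y [-0.0059  0.0235 -0.9997] az 10.61 w 0.004 F [-10.7  -0.3  22.8] v 0.002
```

View pics/s14c.png

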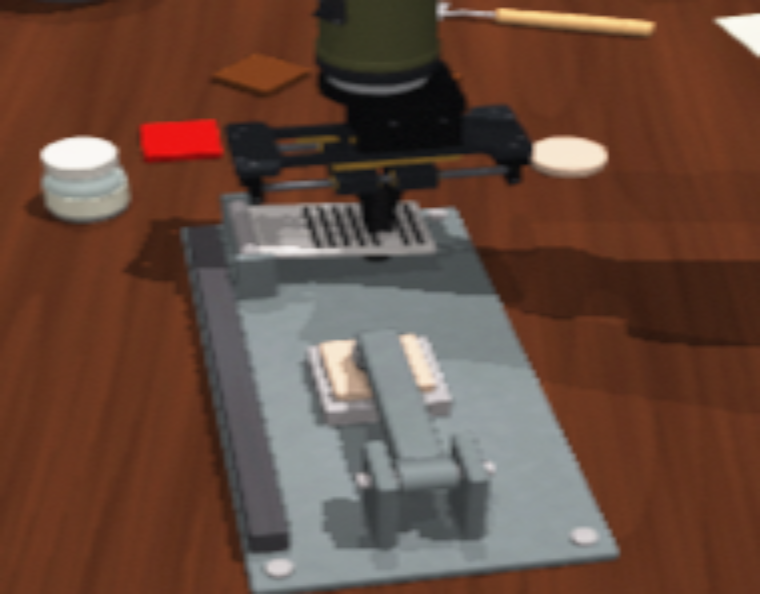

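Emit:
{"api": "drive_tool", "payload": {
  "commands": [
    {"gripper":-1,"delta_pos":[0,-0.4,0],"spin":0}
  ]
}}

```text
time_s: 23.48
position: [0.5456, -0.0322, 0.2477]
eef_rot: [[0.983, -0.008, -0.184], [0.184, 0.024, 0.983], [-0.003, -1.0, 0.025]]
contact_force: [0.2, 0.3, -0.3]
gripper_width: 0.005
```

```bash
python3 settle.py 2
```

```text
23.58 [ 0.5476 -0.0327  0.2512] y [-0.0002  0.0241 -0.9997] az 10.59 w 0.000 F [-2.6 -0.5  9.4] v 0.013
```

Emit:
{"api": "drive_tool", "payload": {
  "commands": [
    {"gripper":-1,"delta_pos":[0,-0.5,0],"spin":0}
  ]
}}

```text
time_s: 23.67
position: [0.5469, -0.0328, 0.2649]
eef_rot: [[0.983, -0.003, -0.184], [0.184, 0.024, 0.983], [0.002, -1.0, 0.024]]
contact_force: [-0.9, 0.6, -0.2]
gripper_width: 0.009
```

```bash
python3 settle.py 3
```

```text
23.82 [ 0.5486 -0.0331  0.2674] y [ 0.004   0.0243 -0.9997] az 10.59 w 0.004 F [ 2.7  1.  16.1] v 0.010
```

Emit:
{"api": "drive_tool", "payload": {
  "commands": [
    {"gripper":-1,"delta_pos":[0,-0.6,0],"spin":0}
  ]
}}

```text
time_s: 23.9
position: [0.5474, -0.033, 0.2825]
eef_rot: [[0.983, -0.001, -0.184], [0.184, 0.024, 0.983], [0.004, -1.0, 0.023]]
contact_force: [-0.8, -0.7, -0.8]
gripper_width: 0.005
```

```bash
python3 settle.py 3
```

```text
24.05 [ 0.549  -0.0335  0.2857] y [ 0.0059  0.0244 -0.9997] az 10.60 w 0.002 F [-0.1  0.5  0.4] v 0.029
```

Emit:
{"api": "drive_tool", "payload": {
  "commands": [
    {"gripper":-1,"delta_pos":[0,-1,0],"spin":0}
  ]
}}

```text
time_s: 24.13
position: [0.5463, -0.0335, 0.3097]
eef_rot: [[0.983, -0.006, -0.185], [0.185, 0.023, 0.983], [-0.001, -1.0, 0.024]]
contact_force: [-0.8, 1.2, -0.5]
gripper_width: 0.003
```

```bash
python3 settle.py 4
```

```text
24.33 [ 0.5488 -0.0342  0.3152] y [ 0.0061  0.0245 -0.9997] az 10.60 w -0.001 F [-0.2 -0.6 -0.5] v 0.024
```

Emit:
{"api": "drive_tool", "payload": {
  "commands": [
    {"gripper":-1,"delta_pos":[0,-1,0],"spin":0},
    {"gripper":-1,"delta_pos":[0,-1,-0.3],"spin":0},
    {"gripper":-1,"delta_pos":[0,-0.5,-1],"spin":0},
    {"gripper":-1,"delta_pos":[0,0,-1],"spin":0},
    {"gripper":-1,"delta_pos":[0,0,-1],"spin":0},
    {"gripper":-1,"delta_pos":[0,0,-1],"spin":0},
    {"gripper":-1,"delta_pos":[0,0,-1],"spin":0},
    {"gripper":-1,"delta_pos":[0,0,-0.5],"spin":0}
  ]
}}

```text
time_s: 25.0
position: [0.5809, -0.2042, 0.3736]
eef_rot: [[0.98, -0.015, -0.2], [0.2, 0.027, 0.979], [-0.009, -1.0, 0.03]]
contact_force: [0.1, -0.1, -0.1]
gripper_width: 0.004
```

```bash
python3 settle.py 6; python3 - <<'E'
from h import *
im=manip.get_image('side');cv2.imwrite('pics/s15c.png',cv2.resize(im[200:420,230:420],None,fx=4,fy=2.7))
im=manip.get_image('top');cv2.imwrite('pics/t15.png',im);cv2.imwrite('pics/t15c.png',cv2.resize(im[170:330,150:450],None,fx=2.6,fy=2.6,interpolation=cv2.INTER_CUBIC))
cv2.imwrite('pics/t15b.png',cv2.resize(im[225:280,210:270],None,fx=10,fy=10,interpolation=cv2.INTER_CUBIC))
E
```

```text
25.3 [ 0.5817 -0.1985  0.3746] y [-0.0138  0.031  -0.9994] az 11.89 w 0.003 F [ 0.5 -0.3 -0.4] v 0.010
```

View pics/s15c.png

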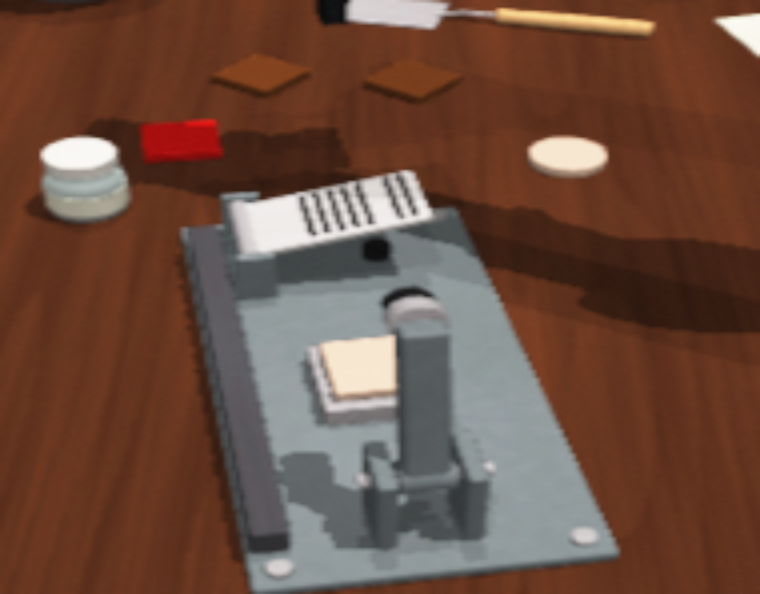

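View pics/t15c.png

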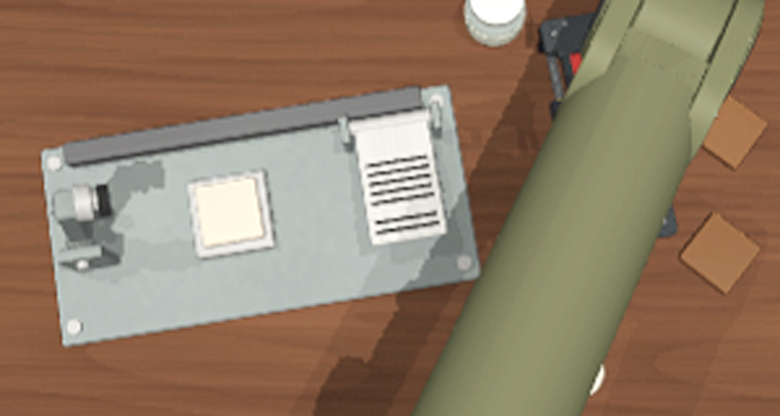

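View pics/t15b.png

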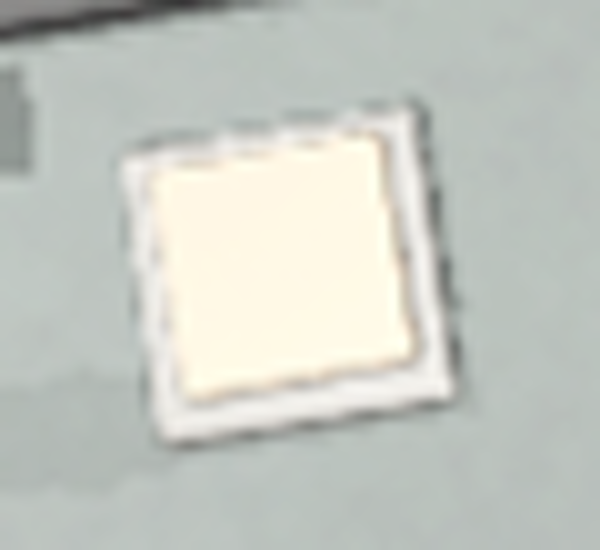

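```bash
python3 - <<'E'
from h import *
o=np.array([210,225]);r=[]
for pts,z in(([(150,172),(382,135),(414,357),(187,402)],.046),([(122,155),(418,103),(457,398),(165,443)],.034)):
    q=(np.array(pts)+.5)/10-.5+o
    W=back(q,z,'top');d=W-np.roll(W,1,0);r.append(W.mean(0));print(W.mean(0),np.linalg.norm(d,axis=1),np.degrees(np.arctan2(d[:,1],d[:,0])))
a=np.radians(10.75);d=r[0]-r[1];print('offset press x,y',d[0]*np.cos(a)+d[1]*np.sin(a),-d[0]*np.sin(a)+d[1]*np.cos(a))
E
```

```text
[0.5417 0.1408 0.046 ] [0.06   0.0597 0.0578 0.0583] [  12.0003  -79.5248 -169.3569  102.6077]
[0.5414 0.1407 0.034 ] [0.0755 0.077  0.0773 0.075 ] [  11.4127  -78.5966 -170.0913  100.1118]
offset press x,y 0.0002610226822204603 4.027562508449263e-05
```

```bash
python3 - <<'E'
from h import *
print(manip.state()['qvel'].round(3) if hasattr(manip.state()['qvel'],'round') else manip.state()['qvel']); print(manip.job_done())
E
```

```text
[ 0.    -0.003  0.007 -0.005  0.003 -0.    -0.001]
the job is handed in; nothing more can be done
None
```

The tile is flat on the press bed and was stamped once. The job went in at about 25.4 s on the robot's clock, with the arm standing clear of everything.

- **Placing:** I gripped the tile across its sides, set it on the bed, let go and lifted away. The last top picture put it about 0.3 mm off the bed's centre and within about 1° of square. The wrist camera, before the stamping, gave 0.7 and 1.2 mm off in the press's x and y. Both are within the 2 mm calibration.
- **Stamping:** I pushed the pedal down with the shut fingertips until it turned rigid, and held it for about 0.5 s at a steady 23 to 24 N. There was a brief peak of 40 N downward on the fingertips (about 43 N with the sideways part) as it met the stop. That is above the 40 N limit set for the arm or the gripper's body, but only the fingertips were pressing. The side picture showed the stamp down on the tile.
- **After release:** The pedal was fully up, the head back at rest and the tile still on the bed. On the way up the force reading rose to 16 N at one moment, as the pedal followed the fingers, and went back to about zero.
- **Bystanders:** The jar, spatula, disc, red tile and brown tiles look unmoved in the final side picture. I judged that by eye; the arm hid part of that area in the top picture.
- **Disagreements:** The side camera's network point for the bed centre was about 9 mm to the left of the top camera's fit, so I did not use it. The wrist and top cameras differed by about 2 mm on the bed's position. I settled the placing by comparing the tile's and the bed's edges directly at close range.

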